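# Contact-test a tray of camera units

### The arm

A 7-joint arm with a two-finger parallel gripper is mounted at the origin on the work surface. World frame = base frame: x ahead of the robot, y to its left, z up, the work surface at z = 0. Lengths are in m, angles in rad, forces in N, time in s.
With the tool pointing down it reaches from about 0.425 to 0.875 m from the base axis. Payload 4.7 kg.
Tool frame: the origin (TCP) lies at the very end of the fingers, on their centre line; the grasp point (between the pads) lies 19 mm behind it (bot.pinch_z is the distance from the TCP to the grasp point, in m); y points along the fingers, z is the direction in which the jaws open and shut, and the axes are right-handed (so a half turn about y gives the same grasp; the last joint's range is limited). The gripper opens to 85 mm and grips with 20 to 120 N. Pads are 22 mm wide; open, the fingers measure 114 mm over their backs; the gripper's body (76 mm by 85 mm) begins 54 mm behind the grasp point. The pads swing forward as they close: fully open they stand 13 mm farther back than shut.
Start: joints at [1.239, 0.321, -0.07, 1.45, 0.023, 1.371, -0.057], TCP at [0.22, -0.612, 0.231] pointing down, gripper open.
Joint ranges: [-2.86, 2.86], [-0.3, 2.09], [-1.38, 1.24], [0.06, 2.45], [-1.56, 4.7], [0.09, 2.05], [-2.69, 2.69]. Speed limits (rad/s): [2.57, 2.57, 3.14, 3.14, 3.14, 3.14, 3.14].

### API

Orientations are given as a rotation vector (axis times angle).
In Python, from rig import readout, optics, bot gives the robot as it stands.
- The arm moves only by the tool apply_moves, never from a script. Its argument "commands" is a list that holds one entry, the list of rows, each a list of 7 numbers: the shift along the tool's x, y, z in m, then the turn, a rotation vector about the tool's x, y, z in rad, then the finger opening in m, from 0 to 0.0854. In form: [[[dx, dy, dz, wx, wy, wz, jaw], ...]]. A call has exactly 5 rows; each row is the pose to reach, as a shift and turn from the pose commanded when the call began, along the tool's axes at that moment; what a row does not reach only later rows make up. A row lasts 1/12 s, in which the tool goes at most 41.7 mm and 7.16 degrees, less where a joint would pass 70% of its speed; a pose out of reach is approached as far as the arm can. A call with a gripper value outside its range is refused whole. The fingers move at their own pace and stop on an object; the grip force is fixed at half the most. Time passes only in rows, so rows that repeat a pose let the fingers close, or fill a call up. It gives the time, the measured TCP pose, the force and the opening at its end, in the units of the state.
- readout.get_obs(): the state, without advancing time (a new reading comes with each control period).
- optics.grab_frame(name): name is "scene" or "top" or "wrist"; returns a dict with "img" (420x560x3 uint8, red, green, blue), "z_map" (420x560 float32, m along the optical axis (not along the pixel's ray), 0 where there is no reading), "K" (3x3 intrinsics, pixels), "R" (3x3) and "t" (3): a world point X has camera coordinates R X + t. Camera axes: x right, y down, z forward; pixel columns grow to the right and rows downward; lengths in m; the calibration is good to about 2 mm. The wrist camera is an equidistant fisheye: a pixel r from the principal point sees the ray r / f radians off the axis. A picture is of the moment at which its call begins.
- bot.sign_off(): hands the job in, once; it reports no verdict.
The state is a dict: "t": time; "joint_pos": joint angles; "joint_velocities": joint speeds; "joint_torque": joint torques, N m; "ee_pos": TCP position; "orientation": TCP orientation; "wrist_force": force on the tool from outside, world axes, zero at the start; "moment": the same for the moment, N m; "opening": finger opening in m.
Only numpy, scipy, OpenCV 4.12 (cv2) and the standard library are available. Lean on these libraries where they do the work, as an engineer would, in place of code of your own. Each camera call takes 0.05 s, during which the arm holds its last target.

### The job

Load every camera unit from the full pocket tray into the nests of the test jig, flat, one to a nest and with the lens facing away from the probe carriage; then pull the probe carriage by its bar right out to its stop, hold it there for a good two seconds while the contacts are read, and let it go back home. When it is home, move all the units to pockets of the empty tray, flat and one to a pocket. The housings crack easily: handle the units gently, never gripping one with more than 30 N, and leave the bottle, screwdriver and tub alone.

Things in the scene. Friction and masses are not known exactly. Their poses are not given: they have to be found in the camera images.
- cam1: a small black camera unit, 90 g (3 or 4 are there; absent ones read None). Foot plate 62 x 46 x 6 mm; on it a housing 52 long x 30 wide, top 40 mm above the underside, from 24 mm ahead to 28 mm behind the origin; lens barrel on the front, two brass pads on the rear. Origin: centre of the underside; x to the rear (lens at -x), z up. Grip across the 30 mm width, above the foot, 30 N at most
- lens1 (a point): centre of the lens face of cam1: 38 mm ahead of its origin (along its -x), 24 mm up; the barrel is 24 mm in diameter and 14 mm long
- cam2: another camera unit exactly like cam1, same origin and axes
- lens2 (a point): centre of the lens face of cam2: 38 mm ahead of its origin (along its -x), 24 mm up; the barrel is 24 mm in diameter and 14 mm long
- cam3: another camera unit exactly like cam1, same origin and axes
- lens3 (a point): centre of the lens face of cam3: 38 mm ahead of its origin (along its -x), 24 mm up; the barrel is 24 mm in diameter and 14 mm long
- cam4: another camera unit exactly like cam1, same origin and axes
- lens4 (a point): centre of the lens face of cam4: 38 mm ahead of its origin (along its -x), 24 mm up; the barrel is 24 mm in diameter and 14 mm long
- in_tray: clear loose pocket tray, 184 x 148 mm, with the units in it at the start; on either side of the jig. 2 x 2 pockets, 66 mm long (tray x) x 52 mm wide, floor 3 mm above the bench, walls 6 mm above the floor. Origin: centre of the underside. Pocket centres x = +-41, y = +-32 mm. Units lie along tray x, lens to -x, overhanging the pocket wall
- out_tray: the second clear loose pocket tray, identical to in_tray, empty at the start, on the other side of the jig; tested units go here, one to a pocket
- out_pocket0 (a point): centre of a pocket's floor in out_tray (a unit set in it has its origin here); axes as out_tray, pocket length along x
- out_pocket1 (a point): centre of a pocket's floor in out_tray (a unit set in it has its origin here); axes as out_tray, pocket length along x
- out_pocket2 (a point): centre of a pocket's floor in out_tray (a unit set in it has its origin here); axes as out_tray, pocket length along x
- out_pocket3 (a point): centre of a pocket's floor in out_tray (a unit set in it has its origin here); axes as out_tray, pocket length along x
- jig: contact-test jig, fixed: aluminium base 184 x 274 mm, a row of four open nests on the robot's side and behind them a probe carriage on two rods. Origin: on the bench, middle of the base; x points from the nests to the carriage (away from the robot), y along the row, z up. The carriage is 60 mm high without its bar; at home its front is 49 mm along x
- nest0 (a point): centre of a nest's floor, 20 mm above the bench; the nest is 68 mm long (jig x) by 52 mm wide, walls 6 mm high, nests 64 mm apart. A seated unit has its origin here, upright, lens to the jig's -x, pads to the carriage's pins; axes as jig
- nest1 (a point): centre of a nest's floor, 20 mm above the bench; the nest is 68 mm long (jig x) by 52 mm wide, walls 6 mm high, nests 64 mm apart. A seated unit has its origin here, upright, lens to the jig's -x, pads to the carriage's pins; axes as jig
- nest2 (a point): centre of a nest's floor, 20 mm above the bench; the nest is 68 mm long (jig x) by 52 mm wide, walls 6 mm high, nests 64 mm apart. A seated unit has its origin here, upright, lens to the jig's -x, pads to the carriage's pins; axes as jig
- nest3 (a point): centre of a nest's floor, 20 mm above the bench; the nest is 68 mm long (jig x) by 52 mm wide, walls 6 mm high, nests 64 mm apart. A seated unit has its origin here, upright, lens to the jig's -x, pads to the carriage's pins; axes as jig
- carriage (a joint): travel of the spring-return probe carriage, m: 0 = home; grows as its bar is pulled along the jig's -x (towards nests and robot); 0.040 = at its stop, pins on the units' pads. The spring pulls back with 6 N at home, 12 N at the stop; damped, it runs home by itself within about a second when let go. Nothing latches it
- pull_bar (a point): centre of the carriage's pull bar (moves with it): black round bar 16 mm in diameter, 116 mm long along the jig's y, axis 98 mm above the bench, on posts 52 mm either side of the centre, 30 mm clear below it. At home 107 mm from the nest centres along the jig's x. Can be gripped from above, fingers fore and aft; the 30 N limit is not for the bar
- dropper: bystander: white squeeze bottle, 38 mm diameter, 115 mm high; origin at the centre of its underside
- driver: bystander: screwdriver 170 mm long, lying
- tub: bystander: round grey open tub, 64 mm diameter, 45 mm high; origin at the centre of its underside
Things that resemble listed ones, but are neither listed nor needed, are in the scene too. What is shaped like the cam4 but pink or red is not meant.

How it is judged:
By the outcome, as a careful person would: the job done as asked, in the order asked, and still so for the second after the job is handed in, with the robot touching nothing.
Of cam1, cam2, cam3, cam4 only 3 to 4 are there at a start; the rules pass over those that are not, and their reading is None.
At some moment in a run one of in_tray, out_tray may be knocked a few centimetres aside while the robot is not near it.
Once in a run the grip may slacken for a moment while it holds something.
It also fails if it takes over 208 s, if anything falls off the work surface, if the arm or the gripper's body presses on something with over 40 N, if the wrist force passes 120 N, or if a joint passes its speed limit or range.

## Working session

There is one attempt and no reset: what is moved stays moved. The work goes in short steps, Python scripts to look and compute and a tool call to move; the robot and the scene stay as the last step left them, time stands still between calls to the robot, and variables do not carry over. Pictures are saved under pics/ and viewed, and the job is handed in when it is done.

Besides the shell and the picture viewer there is one more tool, called after "Call:" as a command line: name --argument value ..., lists and objects as JSON in quotes. apply_moves: Moves the arm, as the interface text tells. Its arguments: {"type":"object","properties":{"commands":{"type":"array","items":{"type":"array","items":{"type":"array","items":{"type":"number"}}}}},"required":["commands"]}

```bash
ls; mkdir -p pics; python3 - <<'E'
from rig import readout, optics, bot
import cv2, numpy as np
o=readout.get_obs()
for k,v in o.items(): print(k,np.round(v,4) if v is not None else v)
print(bot.pinch_z)
for n in ["scene","top","wrist"]:
    f=optics.grab_frame(n)
    cv2.imwrite(f"pics/{n}0.png",f["img"][:,:,::-1])
    print(n,f["K"].round(1).tolist(),f["R"].round(3).tolist(),f["t"].round(3).tolist())
E
```

```text
pics
t 0.0
joint_pos [ 1.2391  0.3218 -0.0701  1.4517  0.0226  1.3708 -0.0569]
joint_velocities [-0.0018 -0.0012  0.0007  0.0008  0.0003  0.0003  0.0012]
joint_torque [-5.00000e-04 -4.93579e+01 -3.82500e-01 -3.14332e+01  1.29000e-02
  1.13000e-02 -0.00000e+00]
ee_pos [ 0.2201 -0.611   0.2302]
orientation [-0.3556  2.0356 -2.0317]
wrist_force [ 0.4689 -0.7904  0.3897]
moment [-0.0057 -0.0107  0.0044]
opening 0.0854
0.0187
scene [[402.3, 0.0, 283.1], [0.0, 402.3, 210.9], [0.0, 0.0, 1.0]] [[-0.687, 0.727, -0.002], [0.429, 0.403, -0.808], [-0.586, -0.556, -0.589]] [0.448, -0.147, 1.656]
top [[547.0, 0.0, 282.2], [0.0, 547.0, 205.7], [0.0, 0.0, 1.0]] [[-0.008, -1.0, 0.01], [-0.994, 0.006, -0.112], [0.112, -0.011, -0.994]] [-0.067, 0.568, 1.459]
wrist [[325.2, 0.0, 277.2], [0.0, 325.2, 203.5], [0.0, 0.0, 1.0]] [[0.339, -0.941, -0.002], [-0.894, -0.323, 0.31], [-0.292, -0.104, -0.951]] [-0.648, -0.04, 0.381]
```

View pics/scene0.png

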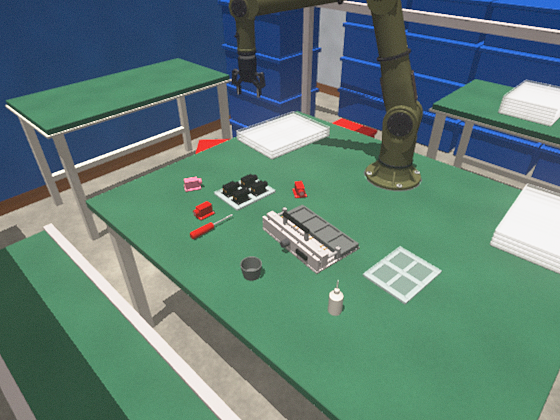

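View pics/top0.png

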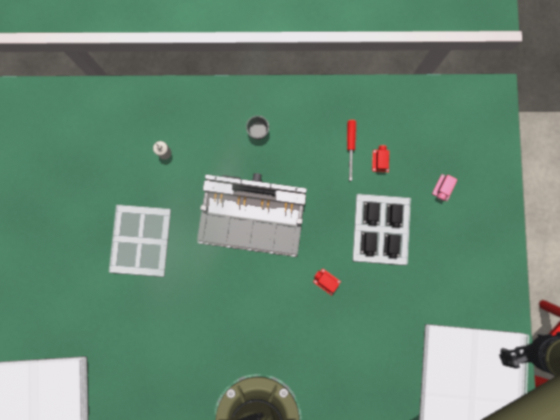

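View pics/wrist0.png

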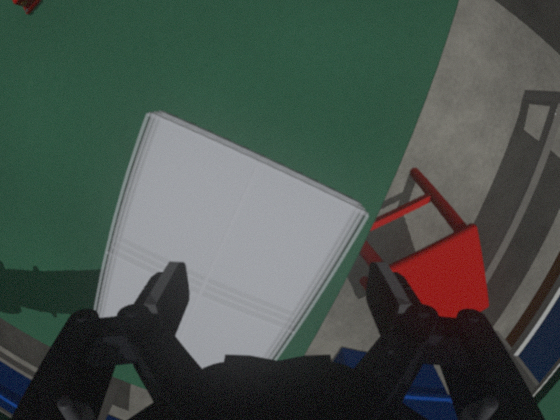

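```bash
python3 - <<'E'
from rig import readout, optics, bot
import cv2, numpy as np
print([a for a in dir(bot) if a[0]!='_'],[a for a in dir(readout) if a[0]!='_'])
i=cv2.imread("pics/top0.png")
a=cv2.resize(i[165:285,330:470],None,fx=5,fy=5,interpolation=cv2.INTER_CUBIC)
b=cv2.resize(i[165:285,90:320],None,fx=3.4,fy=3.4,interpolation=cv2.INTER_CUBIC)
cv2.imwrite("pics/ca.png",a);cv2.imwrite("pics/cb.png",b)
from scipy.spatial.transform import Rotation as Ro
print(Ro.from_rotvec(readout.get_obs()["orientation"]).as_matrix().round(3))
E
```

```text
['Unreachable', 'pinch_z', 'sign_off'] ['get_obs']
[[-0.941 -0.001  0.339]
 [-0.339  0.001 -0.941]
 [ 0.    -1.    -0.001]]
```

View pics/ca.png

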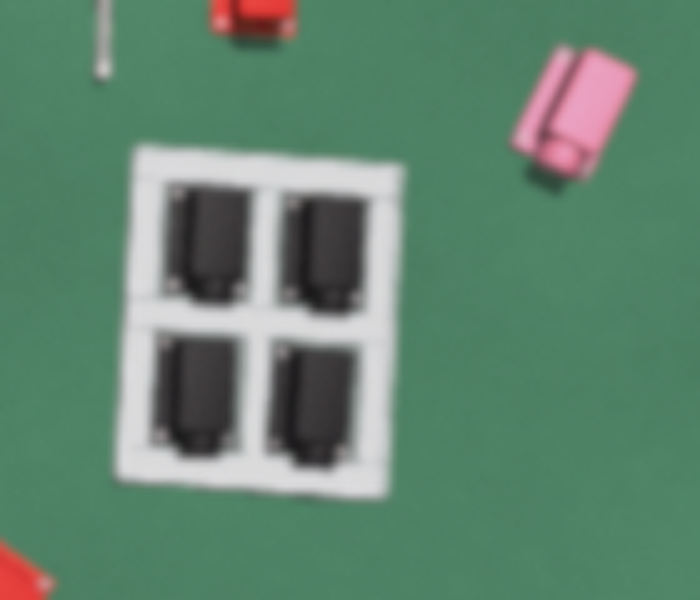

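View pics/cb.png

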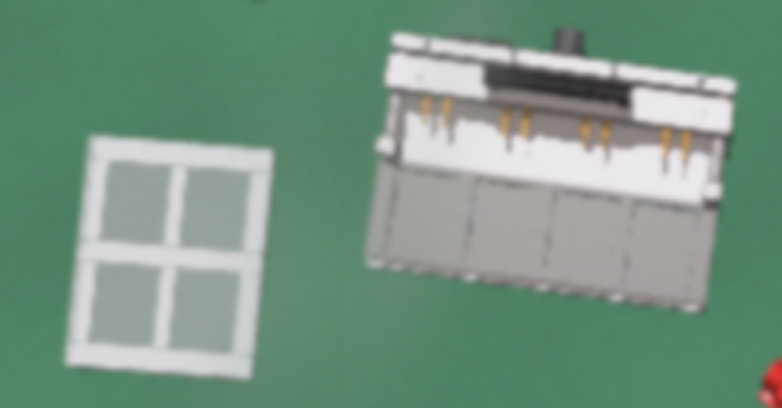

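```bash
cat > h.py <<'E'
from rig import readout, optics, bot
import cv2, numpy as np
from scipy.spatial.transform import Rotation as Ro
def ray(f,u,v,fish=False):
    K=f["K"];x=(np.asarray(u,float)-K[0,2])/K[0,0];y=(np.asarray(v,float)-K[1,2])/K[1,1]
    if fish:
        r=np.hypot(x,y)+1e-12; d=np.stack([np.sin(r)*x/r,np.sin(r)*y/r,np.cos(r)],-1)
    else: d=np.stack([x,y,np.ones_like(x)],-1)
    return d@f["R"], -f["R"].T@f["t"]
def onplane(f,u,v,z,fish=False):
    d,c=ray(f,u,v,fish); s=(z-c[2])/d[...,2]; return c+d*s[...,None]
def cloud(f,fish=False):
    H,W=f["z_map"].shape; u,v=np.meshgrid(np.arange(W),np.arange(H)); d,c=ray(f,u,v,fish)
    dz=(d@f["R"].T)[...,2]
    P=c+d/dz[...,None]*f["z_map"][...,None]; P[f["z_map"]<=0]=np.nan; return P
def proj(f,X,fish=False):
    p=np.asarray(X)@f["R"].T+f["t"]
    if fish:
        r=np.hypot(p[...,0],p[...,1]); th=np.arctan2(r,p[...,2]); s=th/r
        q=p[...,:2]*s[...,None]
    else: q=p[...,:2]/p[...,2:]
    return q*f["K"][0,0]+f["K"][:2,2]
def rect(f,mask,z,fish=False):
    cs,_=cv2.findContours(mask.astype(np.uint8),cv2.RETR_EXTERNAL,cv2.CHAIN_APPROX_NONE)
    c=max(cs,key=cv2.contourArea)[:,0,:]
    p=onplane(f,c[:,0],c[:,1],z,fish)
    (x,y),(w,h),a=cv2.minAreaRect((p[:,:2]*1000).astype(np.float32)); return x,y,w,h,a
def pose():
    o=readout.get_obs(); return o["t"],np.array(o["ee_pos"]),Ro.from_rotvec(o["orientation"]).as_matrix(),o
E
python3 - <<'E'
from h import *
f=optics.grab_frame("top"); img=f["img"]; hsv=cv2.cvtColor(img,cv2.COLOR_RGB2HSV)
np.savez("top0.npz",**f)
P=cloud(f)
print("bench z", np.nanmedian(P[300:320,200:300,2]))
notgreen=((hsv[...,1]<70)|(hsv[...,2]<60)).astype(np.uint8)
for nm,(u0,u1,v0,v1) in {"out":(100,180,195,285),"in":(345,420,185,272),"jig":(192,312,170,262)}.items():
    m=np.zeros_like(notgreen); m[v0:v1,u0:u1]=notgreen[v0:v1,u0:u1]
    print(nm,m.sum(),np.round(rect(f,m,0.009 if nm!="jig" else 0.02),1))
# height profile through jig
for v in range(175,258,3): print(v,[int(1000*P[v,u,2]) if np.isfinite(P[v,u,2]) else None for u in (212,225,240,255,270,285,296)])
E
```

```text
bench z 0.0002837661334356145
out 4022 [476.9 319.5 157.6 192.2  85.2]
in 3899 [ 503.4 -344.9  155.9  191.6   85.4]
jig 7293 [553.4  14.1 288.4 216.9  82. ]
175 [0, 41, -2, 55, 3, -1, -3]
178 [49, 52, 46, 51, -1, -1, 0]
181 [14, 47, 55, 50, 4, 0, 3]
184 [58, 61, 28, 59, 58, 1, 1]
187 [59, 62, 111, 102, 47, 55, 57]
190 [59, 60, 102, 108, 100, 30, 51]
193 [7, 51, 59, 59, 104, 58, 62]
196 [6, 11, 44, 60, 58, 61, 68]
199 [4, 10, 12, 6, 59, 63, 60]
202 [8, 6, 5, 9, 7, 45, 67]
205 [11, 7, 9, 6, 7, 48, 6]
208 [7, 5, 7, 13, 6, 42, 9]
211 [3, 7, 7, 3, 13, 44, 4]
214 [27, 27, 7, 17, 4, 12, 16]
217 [21, 21, 26, 9, 6, 9, 7]
220 [17, 22, 22, 26, 6, 11, 10]
223 [16, 24, 18, 16, 13, 21, 25]
226 [18, 30, 28, 21, 26, 25, 26]
229 [30, 27, 22, 15, 29, 18, 24]
232 [16, 30, 23, 18, 27, 19, 20]
235 [16, 24, 22, 19, 18, 18, 30]
238 [16, 30, 20, 23, 29, 23, 25]
241 [25, 24, 20, 21, 27, 17, 26]
244 [2, 2, 30, 16, 24, 15, 25]
247 [4, 3, 13, 27, 27, 16, 26]
250 [-4, 5, 1, 0, 13, 21, 27]
253 [-4, 0, 3, 0, -2, 3, 30]
256 [1, -3, 3, 0, 4, 5, 0]
```

```bash
cat >> h.py <<'E'
def yawR(psi_deg):  # psi: world yaw (deg) of the -tool x axis ; tool y down
    a=np.radians(psi_deg); x=np.array([-np.cos(a),-np.sin(a),0]); y=np.array([0,0,-1.]); return np.stack([x,y,np.cross(x,y)],1)
def go(X,psi,n=None):
    t,p,R,o=pose(); d=R.T@(np.asarray(X)-p); w=Ro.from_matrix(R.T@yawR(psi)).as_rotvec()
    print("t%.2f tcp"%t,p.round(4),"open %.4f"%o["opening"],"F",np.round(o["wrist_force"],1),"-> d",d.round(4),"|d| %.3f"%np.linalg.norm(d),"w",w.round(4))
E
python3 -c "
from h import *
go([0.46,-0.345,0.25],-4.7)
R=optics.grab_frame('wrist'); t,p,Q,o=pose(); c=-R['R'].T@R['t']; print('cam in tool',(Q.T@(c-p)).round(3),(R['R']@Q).round(3))"
```

```text
t0.20 tcp [ 0.2202 -0.6112  0.2306] open 0.0854 F [-0.1  0.1 -0.6] -> d [-0.3159 -0.0192 -0.1692] |d| 0.359 w [1.100e-03 4.279e-01 4.000e-04]
cam in tool [-0.08  -0.143 -0.001] [[-0.     0.     1.   ]
 [ 0.951 -0.31   0.   ]
 [ 0.31   0.951 -0.   ]]
```

Call:
apply_moves --commands '[[[-0.033, -0.004, -0.017, 0, 0.107, 0, 0.0854], [-0.066, -0.008, -0.034, 0, 0.214, 0, 0.0854], [-0.1, -0.01, -0.052, 0, 0.321, 0, 0.0854], [-0.135, -0.015, -0.07, 0, 0.428, 0, 0.0854], [-0.17, -0.019, -0.088, 0, 0.428, 0, 0.0854]]]'

```text
t: 0.67
ee_pos: [0.3512, -0.4697, 0.2505]
orientation: [-0.095, -2.177, 2.177]
wrist_force: [0.1, 0.4, 0.2]
opening: 0.086
```

```bash
python3 -c "
from h import *
go([0.46,-0.345,0.25],-4.7)"
```

```text
t0.67 tcp [ 0.3512 -0.4697  0.2505] open 0.0860 F [0.1 0.4 0.2] -> d [-0.0975  0.0005 -0.1337] |d| 0.165 w [-0.0002 -0.0052  0.0001]
```

Call:
apply_moves --commands '[[[-0.024, 0, -0.033, 0, 0, 0, 0.06], [-0.048, 0, -0.066, 0, 0, 0, 0.06], [-0.072, 0, -0.1, 0, 0, 0, 0.05], [-0.0965, 0, -0.133, 0, 0, 0, 0.045], [-0.0965, 0, -0.133, 0, 0, 0, 0.045]]]'

```text
t: 1.08
ee_pos: [0.4646, -0.3366, 0.2507]
orientation: [-0.079, -2.194, 2.184]
wrist_force: [0.9, 0.9, 0.8]
opening: 0.0451
```

```bash
python3 -c "
from h import *
go([0.46,-0.345,0.25],-4.7)
f=optics.grab_frame('wrist');np.savez('w1.npz',**f);cv2.imwrite('pics/w1.png',f['img'][:,:,::-1])"
```

```text
t1.08 tcp [ 0.4646 -0.3366  0.2507] open 0.0451 F [0.9 0.9 0.8] -> d [0.004  0.0006 0.0087] |d| 0.010 w [ 0.0048  0.0143 -0.0039]
```

View pics/w1.png

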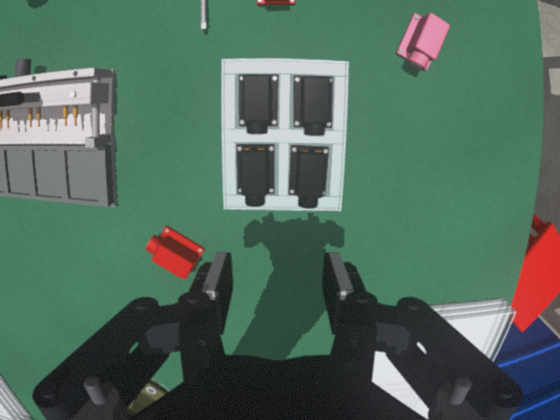

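```bash
cat >> h.py <<'E'
def trayw(f,box,fish=True,z=0.009):
    u0,u1,v0,v1=box; hsv=cv2.cvtColor(f["img"],cv2.COLOR_RGB2HSV)
    m=((hsv[...,1]<60)|(hsv[...,2]<70)); k=np.zeros_like(m); k[v0:v1,u0:u1]=m[v0:v1,u0:u1]
    return rect(f,k,z,fish)
def units(f,box,ztop,fish=True,vmax=70):
    u0,u1,v0,v1=box; hsv=cv2.cvtColor(f["img"],cv2.COLOR_RGB2HSV)
    m=(hsv[...,2]<vmax); k=np.zeros(m.shape,np.uint8); k[v0:v1,u0:u1]=m[v0:v1,u0:u1]
    cs,_=cv2.findContours(k,cv2.RETR_EXTERNAL,cv2.CHAIN_APPROX_NONE); out=[]
    for c in cs:
        if cv2.contourArea(c)<300: continue
        c=c[:,0,:]; p=onplane(f,c[:,0],c[:,1],ztop,fish)
        r=cv2.minAreaRect((p[:,:2]*1000).astype(np.float32)); out.append((c.mean(0).round(0).tolist(),np.round([*r[0],*r[1],r[2]],1).tolist()))
    return out
E
python3 -c "
from h import *
f=optics.grab_frame('wrist'); np.savez('w1.npz',**f)
cv2.imwrite('pics/w1c.png',cv2.resize(f['img'][50:220,215:355,::-1],None,fx=3.5,fy=3.5,interpolation=cv2.INTER_CUBIC))
go([0.46,-0.345,0.25],-4.7)
print(trayw(f,(215,355,50,214)))
for x in units(f,(224,345,60,210),0.043): print(x)
P=cloud(f,True)
for (u,v) in [(258,95),(313,98),(256,170),(309,170)]: print(np.nanmedian(P[v-8:v+8,u-6:u+6].reshape(-1,3),axis=0).round(4))
"
```

```text
t1.18 tcp [ 0.4591 -0.3443  0.2503] open 0.0448 F [-1.  -1.   0.7] -> d [-0.001   0.0003  0.0006] |d| 0.001 w [ 0.0001  0.0051 -0.0001]
(503.917236328125, -344.78619384765625, 150.39064025878906, 186.45574951171875, 85.22197723388672)
([305.0, 169.0], [459.5, -368.6, 39.2, 69.4, 83.5])
([251.0, 168.0], [465.5, -311.1, 39.3, 68.4, 85.8])
([310.0, 102.0], [537.7, -380.8, 33.4, 61.6, 86.3])
([252.0, 104.0], [544.2, -318.6, 34.4, 61.7, 85.7])
[ 0.5502 -0.3251  0.0435]
[ 0.5431 -0.3831  0.0436]
[ 0.4686 -0.3162  0.0434]
[ 0.4647 -0.3745  0.0435]
```

View pics/w1c.png

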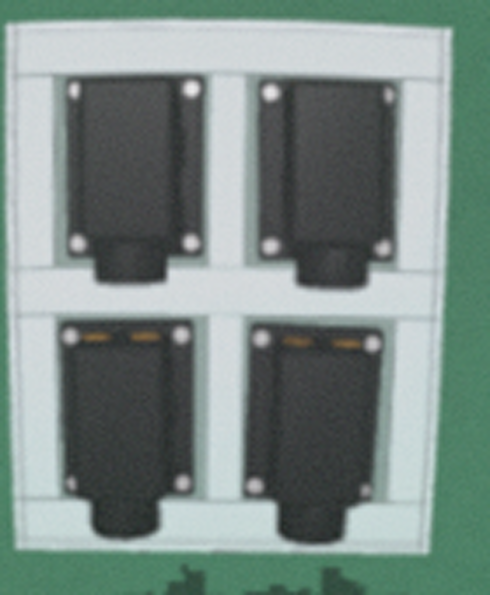

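```bash
python3 -c "
from h import *
f=np.load('w1.npz')
S={'UL':[(74,90),(191,88),(78,243),(191,243)],'UR':[(270,92),(390,94),(270,247),(383,247)],'LL':[(70,336),(181,335),(70,483),(183,483)],'LR':[(262,338),(372,343),(255,486),(366,490)]}
a=np.radians(-4.8); T=np.array([.5039,-.3448]); C=np.array([[np.cos(a),-np.sin(a)],[np.sin(a),np.cos(a)]])
for k,s in S.items():
  s=np.array(s); p=onplane(f,215+s[:,0]/3.5-.36,50+s[:,1]/3.5-.36,0.0095,True)[:,:2]
  c=p.mean(0); d=(p[:2].mean(0)-p[2:].mean(0)); e=(p[[0,2]].mean(0)-p[[1,3]].mean(0))
  print(k,c.round(4),'tray',(C.T@(c-T)).round(4),'len',np.linalg.norm(d).round(4),np.linalg.norm(e).round(4),'yaw',np.degrees(np.arctan2(d[1],d[0])).round(1),np.degrees(np.arctan2(-e[0],e[1])).round(1))
"

```

```text
UL [ 0.5487 -0.3172] tray [0.0423 0.0312] len 0.0523 0.0385 yaw -3.8 -4.5
UR [ 0.5428 -0.382 ] tray [ 0.0419 -0.0338] len 0.0523 0.0391 yaw -4.9 -3.4
LL [ 0.4654 -0.3076] tray [-0.0415  0.0338] len 0.0521 0.0389 yaw -4.8 -4.2
LR [ 0.459  -0.3723] tray [-0.0424 -0.0312] len 0.0522 0.0384 yaw -5.4 -6.1
```

```bash
python3 -c "
from h import *
go([0.4654,-0.3076,0.07],-4.8)"

```

```text
t1.18 tcp [ 0.4591 -0.3443  0.2503] open 0.0448 F [-1.  -1.   0.7] -> d [-0.0035  0.1804 -0.0371] |d| 0.184 w [ 0.0001  0.0068 -0.0001]
```

Call:
apply_moves --commands '[[[-0.0015, 0.038, -0.015, 0, 0.0068, 0, 0.045], [-0.003, 0.076, -0.03, 0, 0.0068, 0, 0.045], [-0.0035, 0.115, -0.037, 0, 0.0068, 0, 0.045], [-0.0035, 0.152, -0.037, 0, 0.0068, 0, 0.045], [-0.0035, 0.18, -0.037, 0, 0.0068, 0, 0.045]]]'

```text
t: 1.6
ee_pos: [0.4615, -0.3103, 0.0672]
orientation: [-0.095, -2.174, 2.173]
wrist_force: [0.1, -0.6, -0.3]
opening: 0.0452
```

```bash
python3 -c "
from h import *
go([0.4654,-0.3076,0.014],-4.8)
f=optics.grab_frame('wrist');cv2.imwrite('pics/w2.png',f['img'][:,:,::-1])
go([0.4654,-0.3076,0.014],-4.8)"

```

```text
t1.60 tcp [ 0.4615 -0.3103  0.0672] open 0.0452 F [ 0.1 -0.6 -0.3] -> d [-0.0038  0.0532 -0.003 ] |d| 0.053 w [ 0.0005 -0.0069  0.0031]
t1.65 tcp [ 0.4583 -0.3088  0.0622] open 0.0449 F [-2.  -0.1 -3.4] -> d [-0.0074  0.0481 -0.0016] |d| 0.049 w [ 0.0048 -0.0075  0.0105]
```

View pics/w2.png

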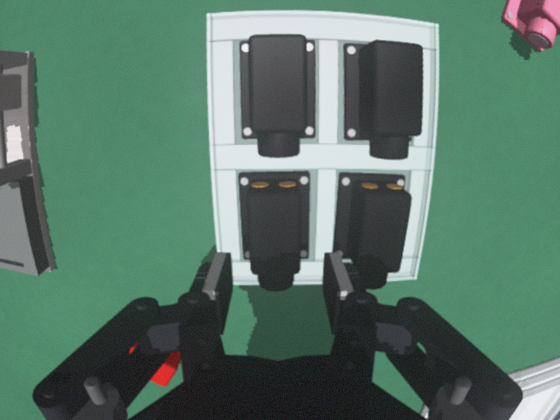

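Call:
apply_moves --commands '[[[0, 0, 0, 0, 0, 0, 0.045], [0, 0, 0, 0, 0, 0, 0.045], [0, 0, 0, 0, 0, 0, 0.045], [0, 0, 0, 0, 0, 0, 0.045], [0, 0, 0, 0, 0, 0, 0.045]]]'

```text
t: 2.07
ee_pos: [0.4651, -0.311, 0.0724]
orientation: [-0.101, -2.175, 2.18]
wrist_force: [0.9, 0.4, -0.0]
opening: 0.0449
```

```bash
python3 -c "
from h import *
go([0.4654,-0.3076,0.014],-4.8)"

```

```text
t2.07 tcp [ 0.4651 -0.311   0.0724] open 0.0449 F [ 0.9  0.4 -0. ] -> d [ 0.0002  0.0584 -0.0036] |d| 0.059 w [-0.0021 -0.0057 -0.0031]
```

Call:
apply_moves --commands '[[[0, 0.008, -0.0002, 0, 0, 0, 0.045], [0, 0.022, -0.0004, 0, 0, 0, 0.045], [0, 0.036, -0.0004, 0, 0, 0, 0.045], [0, 0.045, -0.0004, 0, 0, 0, 0.045], [0, 0.048, -0.0004, 0, 0, 0, 0.045]]]'

```text
t: 2.48
ee_pos: [0.463, -0.3089, 0.0206]
orientation: [-0.094, -2.176, 2.173]
wrist_force: [0.3, -0.4, -0.0]
opening: 0.0451
```

```bash
python3 -c "
from h import *
go([0.4654,-0.3076,0.014],-4.8)"

```

```text
t2.48 tcp [ 0.463  -0.3089  0.0206] open 0.0451 F [ 0.3 -0.4 -0. ] -> d [-0.0023  0.0066 -0.0015] |d| 0.007 w [ 0.0012 -0.0051  0.0024]
```

Call:
apply_moves --commands '[[[-0.0005, 0.004, -0.0005, 0, -0.003, 0, 0.04], [-0.0005, 0.008, -0.0005, 0, -0.003, 0, 0.036], [-0.0005, 0.008, -0.0005, 0, -0.003, 0, 0.034], [-0.0005, 0.008, -0.0005, 0, -0.003, 0, 0.032], [-0.0005, 0.008, -0.0005, 0, -0.003, 0, 0.031]]]'

```text
t: 2.9
ee_pos: [0.4649, -0.3093, 0.0148]
orientation: [-0.094, -2.177, 2.178]
wrist_force: [-0.7, 0.3, -0.3]
opening: 0.0311
```

Call:
apply_moves --commands '[[[0, 0, 0, 0, 0, 0, 0.0305], [0, 0, 0, 0, 0, 0, 0.03], [0, 0, 0, 0, 0, 0, 0.0295], [0, 0, 0, 0, 0, 0, 0.029], [0, 0, 0, 0, 0, 0, 0.029]]]'

```text
t: 3.32
ee_pos: [0.465, -0.3092, 0.0149]
orientation: [-0.094, -2.177, 2.178]
wrist_force: [-1.1, 0.4, 6.0]
opening: 0.0297
```

```bash
python3 -c "
from h import *
go([0.4654,-0.3076,0.014],-4.8)"

```

```text
t3.32 tcp [ 0.465  -0.3092  0.0149] open 0.0297 F [-1.1  0.4  6. ] -> d [-0.0003  0.0009 -0.0016] |d| 0.002 w [-0.0004 -0.0022 -0.0007]
```

Call:
apply_moves --commands '[[[0, -0.002, 0, 0, 0, 0, 0.029], [0, -0.006, 0, 0, 0, 0, 0.029], [0, -0.012, 0, 0, 0, 0, 0.029], [0, -0.018, 0, 0, 0, 0, 0.029], [0, -0.02, 0, 0, 0, 0, 0.029]]]'

```text
t: 3.73
ee_pos: [0.4652, -0.3095, 0.0355]
orientation: [-0.095, -2.177, 2.179]
wrist_force: [1.0, -0.6, -0.1]
opening: 0.0297
```

```bash
python3 -c "
from h import *
go([0.4654,-0.3076,0.014],-4.8)
f=optics.grab_frame('wrist');cv2.imwrite('pics/w3.png',f['img'][:,:,::-1])"

```

```text
t3.73 tcp [ 0.4652 -0.3095  0.0355] open 0.0297 F [ 1.  -0.6 -0.1] -> d [-0.      0.0215 -0.002 ] |d| 0.022 w [-0.001  -0.0023 -0.0014]
```

View pics/w3.png

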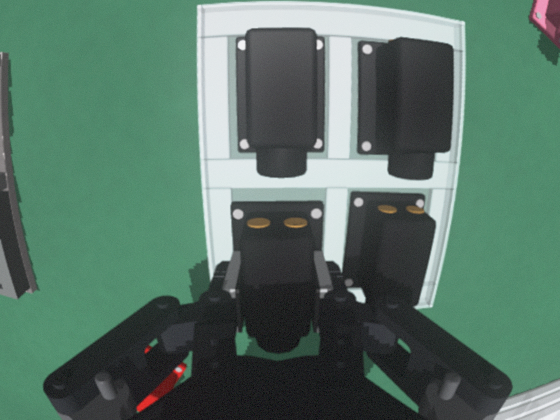

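```bash
python3 -c "
from h import *
f=np.load('top0.npz')
p=onplane(f,np.array([197.9,295.9]),np.array([242.9,256.8]),0.024)[:,:2]; d=p[0]-p[1]; L=np.linalg.norm(d); d/=L; x=np.array([d[1],-d[0]])
print(p.round(4),L,np.degrees(np.arctan2(x[1],x[0])))
m=p.mean(0)
for k in range(4): print(k,(m+x*0.038+d*(k-1.5)*0.064).round(4))
go([0.40,-0.22,0.14],-8)
"

```

```text
[[ 0.4678  0.1585]
 [ 0.4282 -0.1073]] 0.2687599369496685 -8.461651323480572
0 [ 0.4715 -0.0749]
1 [ 0.4809 -0.0116]
2 [0.4903 0.0517]
3 [0.4997 0.115 ]
t3.78 tcp [ 0.4653 -0.3096  0.0356] open 0.0294 F [-0.3  0.2  0.8] -> d [ 0.0726 -0.1046 -0.0836] |d| 0.152 w [-0.0012  0.0535 -0.0018]
```

Call:
apply_moves --commands '[[[0, -0.015, -0.005, 0, 0.01, 0, 0.029], [0.004, -0.03, -0.025, 0, 0.025, 0, 0.029], [0.008, -0.042, -0.055, 0, 0.04, 0, 0.029], [0.012, -0.05, -0.085, 0, 0.055, 0, 0.029], [0.016, -0.05, -0.105, 0, 0.06, 0, 0.029]]]'

```text
t: 4.2
ee_pos: [0.4591, -0.2007, 0.0863]
orientation: [-0.159, -2.147, 2.148]
wrist_force: [0.4, 0.8, -0.1]
opening: 0.0296
```

```bash
python3 -c "
from h import *
go([0.44,-0.05,0.12],-8.4)
f=optics.grab_frame('wrist');cv2.imwrite('pics/w4.png',f['img'][:,:,::-1])"

```

```text
t4.20 tcp [ 0.4591 -0.2007  0.0863] open 0.0296 F [ 0.4  0.8 -0.1] -> d [ 0.0405 -0.0339 -0.1463] |d| 0.156 w [-0.0002  0.0018 -0.0032]
```

View pics/w4.png

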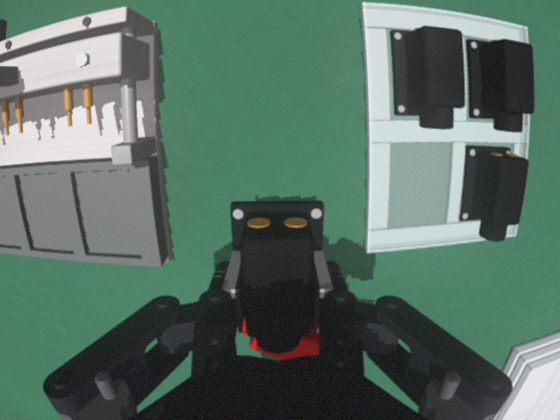

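Call:
apply_moves --commands '[[[0.004, -0.005, -0.02, 0, 0, 0, 0.029], [0.012, -0.015, -0.055, 0, 0, 0, 0.029], [0.02, -0.025, -0.09, 0, 0, 0, 0.029], [0.026, -0.03, -0.115, 0, 0, 0, 0.029], [0.03, -0.03, -0.125, 0, 0, 0, 0.029]]]'

```text
t: 4.67
ee_pos: [0.4469, -0.0712, 0.1156]
orientation: [-0.154, -2.15, 2.149]
wrist_force: [0.1, 0.1, -0.4]
opening: 0.0297
```

Call:
apply_moves --commands '[[[0, 0, -0.003, 0, 0, 0, 0.029], [0, 0, -0.005, 0, 0, 0, 0.029], [0, 0, -0.005, 0, 0, 0, 0.029], [0, 0, -0.005, 0, 0, 0, 0.029], [0, 0, -0.005, 0, 0, 0, 0.029]]]'

```text
t: 5.08
ee_pos: [0.4467, -0.0715, 0.1139]
orientation: [-0.159, -2.144, 2.144]
wrist_force: [-0.5, -0.4, -1.5]
opening: 0.0296
```

```bash
python3 -c "
from h import *
go([0.4715,-0.0749,0.08],-8.4)
f=optics.grab_frame('wrist');np.savez('w5.npz',**f);cv2.imwrite('pics/w5.png',f['img'][:,:,::-1])"

```

```text
t5.08 tcp [ 0.4467 -0.0715  0.1139] open 0.0296 F [-0.5 -0.4 -1.5] -> d [-0.025   0.0339 -0.0003] |d| 0.042 w [-0.     -0.0018  0.0007]
```

View pics/w5.png

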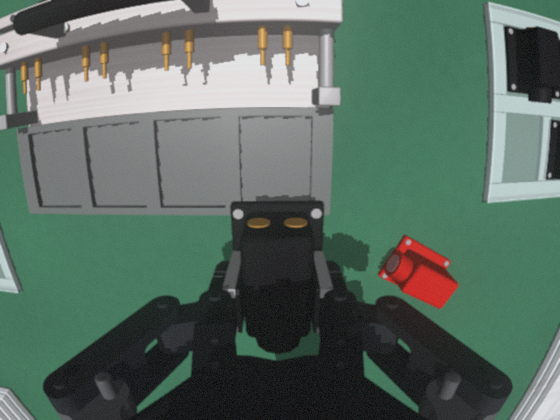

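```bash
python3 -c "
import cv2
i=cv2.imread('pics/w5.png')
cv2.imwrite('pics/c5a.png',cv2.convertScaleAbs(cv2.resize(i[95:225,0:190],None,fx=4.2,fy=4.2,interpolation=cv2.INTER_CUBIC),alpha=1.8))
cv2.imwrite('pics/c5b.png',cv2.convertScaleAbs(cv2.resize(i[95:225,150:340],None,fx=4.2,fy=4.2,interpolation=cv2.INTER_CUBIC),alpha=1.8))"

```

```text
(no output)
```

View pics/c5a.png

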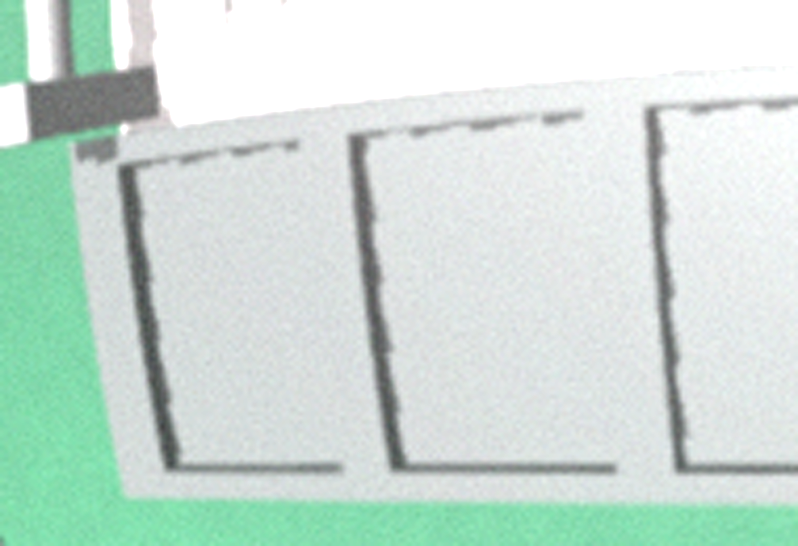

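View pics/c5b.png

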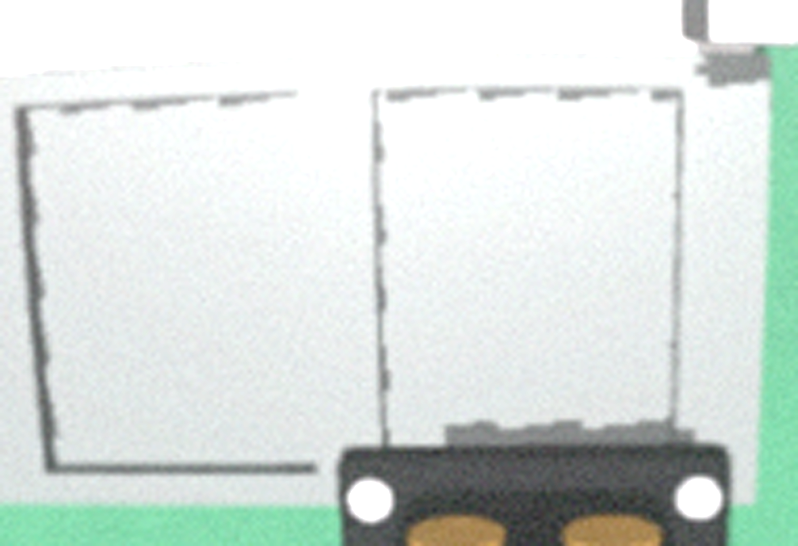

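```bash
python3 -c "
from h import *
f=np.load('w5.npz'); s=4.2
def q(pts,u0): 
  p=np.array(pts,float); return onplane(f,u0+p[:,0]/s-.4,95+p[:,1]/s-.4,0.026,True)[:,:2]
BL=q([(165,472),(392,472),(676,472)],0); TL=np.vstack([q([(119,163),(349,135),(645,105)],0),q([(372,90)],150)]); R=q([(683,90),(672,430)],150)
print(BL.round(4).tolist(),TL.round(4).tolist(),R.round(4).tolist())
print('len',np.linalg.norm(BL-TL[:3],axis=1),'pitch',np.linalg.norm(np.diff(TL,axis=0),axis=1),np.linalg.norm(np.diff(BL,axis=0),axis=1),'w0',np.linalg.norm(R[0]-TL[3]))
d=TL[0]-TL[3]; b=BL[0]-BL[2]; print('yaw',np.degrees(np.arctan2(-d[0],d[1])),np.degrees(np.arctan2(-b[0],b[1])))
d=d/np.linalg.norm(d); x=np.array([d[1],-d[0]])
for i in range(3): print('nest',3-i,((BL[i]+TL[i])/2-d*.026).round(4))
print('nest0',(TL[3]-x*.034-d*.026).round(4), ((TL[3]+R[0])/2-x*.034).round(4))
"

```

```text
[[0.4802, 0.1465], [0.471, 0.0827], [0.4618, 0.0196]] [[0.5477, 0.1361], [0.5379, 0.0729], [0.5291, 0.0097], [0.5194, -0.0536]] [[0.5117, -0.1053], [0.4526, -0.0959]]
len [0.06825123 0.06761504 0.06802387] pitch [0.06388397 0.06389458 0.06400947] [0.06446654 0.06379845] w0 0.0522576522692274
yaw -8.460129490410752 -8.261185788821761
nest 3 [0.5101 0.1156]
nest 2 [0.5006 0.0521]
nest 1 [ 0.4916 -0.0111]
nest0 [ 0.482  -0.0743] [ 0.4819 -0.0745]
```

```bash
python3 -c "
from h import *
go([0.4818,-0.0745,0.06],-8.4)"

```

```text
t5.13 tcp [ 0.4468 -0.0713  0.1139] open 0.0299 F [ 0.3  0.4 -1. ] -> d [-0.0351  0.0539 -0.002 ] |d| 0.064 w [ 0.0001 -0.0015  0.0007]
```

Call:
apply_moves --commands '[[[-0.008, 0.004, 0, 0, 0, 0, 0.029], [-0.02, 0.016, -0.001, 0, -0.0015, 0, 0.029], [-0.03, 0.034, -0.002, 0, -0.0015, 0, 0.029], [-0.035, 0.048, -0.002, 0, -0.0015, 0, 0.029], [-0.035, 0.054, -0.002, 0, -0.0015, 0, 0.029]]]'

```text
t: 5.55
ee_pos: [0.482, -0.0734, 0.0581]
orientation: [-0.154, -2.146, 2.144]
wrist_force: [-0.1, 0.6, -0.9]
opening: 0.0299
```

Call:
apply_moves --commands '[[[0, 0.002, 0, 0, 0, 0, 0.029], [0, 0.007, 0, 0, 0, 0, 0.029], [0, 0.012, 0, 0, 0, 0, 0.029], [0, 0.015, 0, 0, 0, 0, 0.029], [0, 0.015, 0, 0, 0, 0, 0.029]]]'

```text
t: 5.97
ee_pos: [0.4814, -0.0733, 0.045]
orientation: [-0.155, -2.146, 2.146]
wrist_force: [0.7, -0.5, -0.7]
opening: 0.0293
```

```bash
python3 -c "
from h import *
go([0.4818,-0.0745,0.0325],-8.4)
f=optics.grab_frame('wrist');np.savez('w6.npz',**f);cv2.imwrite('pics/w6.png',f['img'][:,:,::-1])"

```

```text
t5.97 tcp [ 0.4814 -0.0733  0.045 ] open 0.0293 F [ 0.7 -0.5 -0.7] -> d [-0.0005  0.0125  0.0011] |d| 0.013 w [-0.0003  0.002   0.0004]
```

View pics/w6.png

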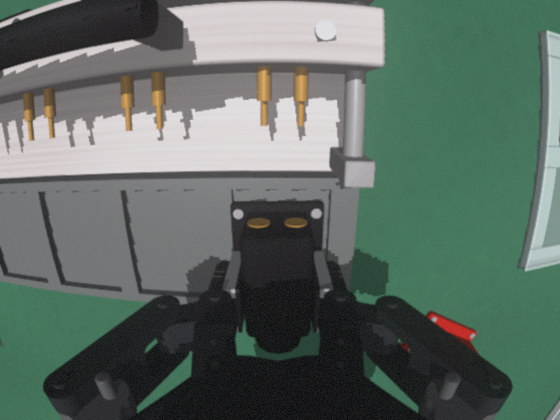

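Call:
apply_moves --commands '[[[-0.0004, 0.003, 0.001, 0, 0, 0, 0.029], [-0.0004, 0.006, 0.001, 0, 0, 0, 0.029], [-0.0004, 0.009, 0.001, 0, 0, 0, 0.029], [-0.0004, 0.0115, 0.001, 0, 0, 0, 0.029], [-0.0004, 0.0125, 0.001, 0, 0, 0, 0.029]]]'

```text
t: 6.43
ee_pos: [0.4817, -0.0742, 0.0323]
orientation: [-0.155, -2.146, 2.146]
wrist_force: [-0.4, 1.0, -1.8]
opening: 0.0294
```

Call:
apply_moves --commands '[[[0, 0, 0, 0, 0, 0, 0.029], [0, 0, 0, 0, 0, 0, 0.0292], [0, 0, 0, 0, 0, 0, 0.0294], [0, 0, 0, 0, 0, 0, 0.0294], [0, 0, 0, 0, 0, 0, 0.0294]]]'

```text
t: 6.85
ee_pos: [0.4822, -0.0743, 0.0329]
orientation: [-0.156, -2.146, 2.147]
wrist_force: [0.7, -0.1, -0.6]
opening: 0.0294
```

Call:
apply_moves --commands '[[[0, 0.0005, 0, 0, 0, 0, 0.031], [0, 0.0005, 0, 0, 0, 0, 0.035], [0, 0.0005, 0, 0, 0, 0, 0.04], [0, 0.0, 0, 0, 0, 0, 0.043], [0, -0.005, 0, 0, 0, 0, 0.045]]]'

```text
t: 7.27
ee_pos: [0.4814, -0.0742, 0.0373]
orientation: [-0.154, -2.146, 2.145]
wrist_force: [0.0, -0.3, -0.3]
opening: 0.045
```

Call:
apply_moves --commands '[[[0, -0.015, 0, 0, 0, 0, 0.045], [0, -0.035, 0, 0, 0, 0, 0.045], [0, -0.06, 0, 0, 0, 0, 0.045], [0, -0.075, 0, 0, 0, 0, 0.045], [0, -0.08, 0, 0, 0, 0, 0.045]]]'

```text
t: 7.68
ee_pos: [0.484, -0.0745, 0.1209]
orientation: [-0.161, -2.148, 2.15]
wrist_force: [0.5, 0.4, -0.3]
opening: 0.0449
```

```bash
python3 -c "
from h import *
go([0.5487,-0.3172,0.11],-4.6)
f=optics.grab_frame('wrist');np.savez('w7.npz',**f);cv2.imwrite('pics/w7.png',f['img'][:,:,::-1])"

```

```text
t7.68 tcp [ 0.484  -0.0745  0.1209] open 0.0449 F [ 0.5  0.4 -0.3] -> d [-0.0989  0.0116  0.2309] |d| 0.251 w [-0.0009 -0.0642 -0.0051]
```

View pics/w7.png

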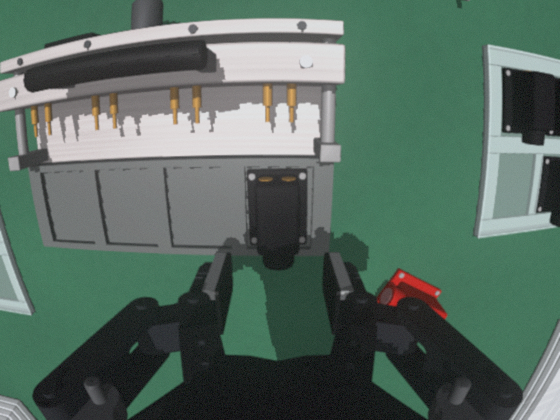

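```bash
cat >> h.py <<'E'
def goc(c,cpsi,X,psi):
    R=yawR(cpsi); d=R.T@(np.asarray(X)-np.asarray(c)); w=Ro.from_matrix(R.T@yawR(psi)).as_rotvec(); print("cmd->",d.round(4),"|d| %.3f"%np.linalg.norm(d),"wy %.4f"%w[1])
E
python3 -c "
from h import *
go([0.5487,-0.3172,0.08],-4.6)
goc([0.4818,-0.0743,0.117],-8.4,[0.5487,-0.3172,0.08],-4.6)"

```

```text
t7.73 tcp [ 0.4838 -0.0746  0.1205] open 0.0451 F [ 0.7 -0.5  0.3] -> d [-0.099   0.0411  0.2307] |d| 0.254 w [-0.0009 -0.0643 -0.0047]
cmd-> [-0.1017  0.037   0.2305] |d| 0.255 wy -0.0663
```

Call:
apply_moves --commands '[[[-0.008, 0, 0.018, 0, 0, 0, 0.045], [-0.024, 0, 0.055, 0, -0.02, 0, 0.045], [-0.04, 0.004, 0.093, 0, -0.04, 0, 0.045], [-0.056, 0.01, 0.131, 0, -0.06, 0, 0.045], [-0.072, 0.018, 0.168, 0, -0.065, 0, 0.045]]]'

```text
t: 8.15
ee_pos: [0.529, -0.2528, 0.0989]
orientation: [-0.085, -2.181, 2.182]
wrist_force: [0.7, -0.4, 0.3]
opening: 0.0449
```

Call:
apply_moves --commands '[[[-0.014, 0.008, 0.032, 0, 0, 0, 0.045], [-0.024, 0.015, 0.052, 0, 0, 0, 0.045], [-0.0285, 0.02, 0.06, 0, 0, 0, 0.045], [-0.0285, 0.02, 0.062, 0, 0, 0, 0.045], [-0.0285, 0.02, 0.062, 0, 0, 0, 0.045]]]'

```text
t: 8.57
ee_pos: [0.5519, -0.3137, 0.0784]
orientation: [-0.084, -2.182, 2.178]
wrist_force: [0.2, -0.0, -0.5]
opening: 0.0452
```

```bash
python3 -c "
from h import *
f=optics.grab_frame('wrist');np.savez('w8.npz',**f);cv2.imwrite('pics/w8.png',f['img'][:,:,::-1])
go([0.5487,-0.3172,0.035],-4.6)"

```

```text
t8.62 tcp [ 0.5524 -0.3129  0.0793] open 0.0455 F [0.4 1.8 0.4] -> d [0.0033 0.0443 0.0046] |d| 0.045 w [0.0016 0.0024 0.0013]
```

View pics/w8.png

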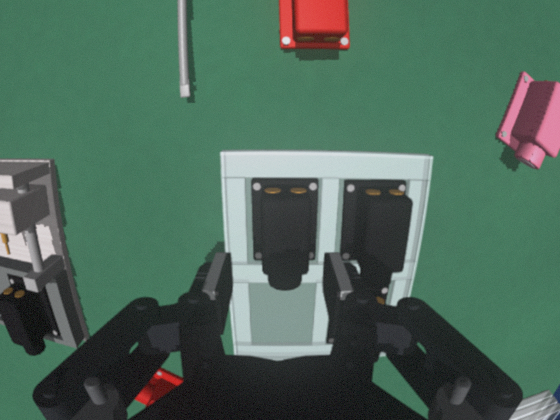

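```bash
cat >> h.py <<'E'
def tcorn(f,T,psi,z=0.009):
    a=np.radians(psi); C=np.array([[np.cos(a),-np.sin(a)],[np.sin(a),np.cos(a)]])
    q=np.array([[92,74],[92,-74],[-92,-74],[-92,74]])/1000
    X=np.c_[(C@q.T).T+np.asarray(T),np.full(4,z)]; return proj(f,X,True).round(1).tolist()
E
python3 -c "
from h import *
f=np.load('w8.npz'); print(tcorn(f,[.5039,-.3448],-4.8))"

```

```text
[[220.3, 151.0], [431.8, 155.6], [393.7, 353.5], [234.3, 358.3]]
```

Call:
apply_moves --commands '[[[0.003, 0.006, 0.004, 0, 0.002, 0, 0.045], [0.0033, 0.018, 0.0046, 0, 0.002, 0, 0.045], [0.0033, 0.032, 0.0046, 0, 0.002, 0, 0.045], [0.0033, 0.041, 0.0046, 0, 0.002, 0, 0.045], [0.0033, 0.044, 0.0046, 0, 0.002, 0, 0.045]]]'

```text
t: 9.03
ee_pos: [0.5472, -0.318, 0.0329]
orientation: [-0.084, -2.18, 2.176]
wrist_force: [0.3, 0.2, 0.1]
opening: 0.0453
```

```bash
python3 -c "
from h import *
go([0.5487,-0.3172,0.0145],-4.6)"

```

```text
t9.03 tcp [ 0.5472 -0.318   0.0329] open 0.0453 F [0.3 0.2 0.1] -> d [-0.0015  0.0184 -0.0008] |d| 0.018 w [ 0.0019 -0.0007  0.0039]
```

Call:
apply_moves --commands '[[[-0.0008, 0.005, -0.0005, 0, 0, 0, 0.045], [-0.0008, 0.012, -0.0005, 0, 0, 0, 0.045], [-0.0008, 0.018, -0.0005, 0, 0, 0, 0.04], [-0.0008, 0.0195, -0.0005, 0, 0, 0, 0.036], [-0.0008, 0.0195, -0.0005, 0, 0, 0, 0.032]]]'

```text
t: 9.45
ee_pos: [0.5495, -0.3186, 0.0156]
orientation: [-0.088, -2.18, 2.179]
wrist_force: [-1.1, -1.1, -0.2]
opening: 0.0318
```

Call:
apply_moves --commands '[[[0, 0, 0, 0, 0, 0, 0.031], [0, 0, 0, 0, 0, 0, 0.03], [0, 0, 0, 0, 0, 0, 0.029], [0, 0, 0, 0, 0, 0, 0.029], [0, -0.002, 0, 0, 0, 0, 0.029]]]'

```text
t: 9.87
ee_pos: [0.5496, -0.3188, 0.0182]
orientation: [-0.089, -2.18, 2.18]
wrist_force: [0.4, 0.3, -1.2]
opening: 0.0291
```

```bash
python3 -c "
from h import *
go([0.5487,-0.3172,0.0145],-4.6)"

```

```text
t9.87 tcp [ 0.5496 -0.3188  0.0182] open 0.0291 F [ 0.4  0.3 -1.2] -> d [ 0.0011  0.0037 -0.0015] |d| 0.004 w [ 0.     -0.0012  0.0003]
```

```bash
python3 -c "
from h import *
go([0.50,-0.22,0.09],-8.4)
go([0.4923,-0.0112,0.09],-8.4)"

```

```text
t9.87 tcp [ 0.5496 -0.3188  0.0182] open 0.0291 F [ 0.4  0.3 -1.2] -> d [ 0.0575 -0.0718 -0.0944] |d| 0.132 w [0.     0.0651 0.0003]
t9.87 tcp [ 0.5496 -0.3188  0.0182] open 0.0291 F [ 0.4  0.3 -1.2] -> d [ 0.0822 -0.0718 -0.3019] |d| 0.321 w [0.     0.0651 0.0003]
```

Call:
apply_moves --commands '[[[0, -0.012, 0, 0, 0, 0, 0.029], [0.006, -0.032, -0.008, 0, 0.01, 0, 0.029], [0.022, -0.052, -0.032, 0, 0.03, 0, 0.029], [0.04, -0.068, -0.064, 0, 0.05, 0, 0.029], [0.056, -0.072, -0.098, 0, 0.0651, 0, 0.029]]]'

```text
t: 10.28
ee_pos: [0.503, -0.2175, 0.094]
orientation: [-0.167, -2.143, 2.148]
wrist_force: [1.1, 0.5, -0.5]
opening: 0.0297
```

```bash
python3 -c "
from h import *
go([0.4923,-0.0112,0.09],-8.4)
f=optics.grab_frame('wrist');cv2.imwrite('pics/w9.png',f['img'][:,:,::-1])
"

```

```text
t10.28 tcp [ 0.503  -0.2175  0.094 ] open 0.0297 F [ 1.1  0.5 -0.5] -> d [ 0.0414  0.0034 -0.2024] |d| 0.207 w [-0.0022 -0.0036 -0.0052]
```

View pics/w9.png

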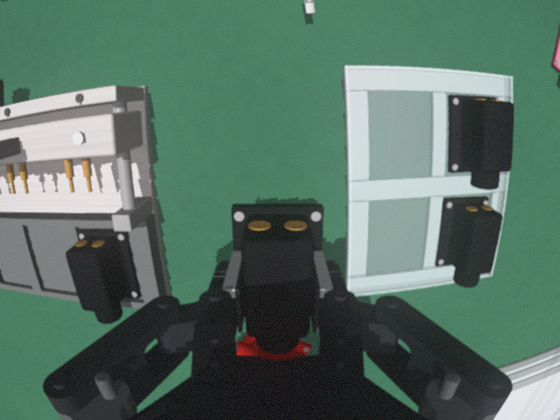

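Call:
apply_moves --commands '[[[0.006, 0, -0.036, 0, 0, 0, 0.029], [0.014, 0, -0.074, 0, 0, 0, 0.029], [0.022, 0, -0.112, 0, 0, 0, 0.029], [0.03, 0, -0.148, 0, 0, 0, 0.029], [0.036, 0, -0.176, 0, 0, 0, 0.029]]]'

```text
t: 10.75
ee_pos: [0.4918, -0.034, 0.0913]
orientation: [-0.156, -2.147, 2.147]
wrist_force: [-0.0, 0.4, -0.7]
opening: 0.03
```

Call:
apply_moves --commands '[[[0.003, 0.002, -0.016, 0, 0, 0, 0.029], [0.005, 0.006, -0.024, 0, 0, 0, 0.029], [0.005, 0.012, -0.026, 0, 0, 0, 0.029], [0.005, 0.018, -0.026, 0, 0, 0, 0.029], [0.005, 0.02, -0.026, 0, 0, 0, 0.029]]]'

```text
t: 11.17
ee_pos: [0.4902, -0.0126, 0.0691]
orientation: [-0.158, -2.143, 2.144]
wrist_force: [0.7, 0.6, -0.6]
opening: 0.0291
```

```bash
python3 -c "
from h import *
go([0.4923,-0.0112,0.033],-8.4)
"

```

```text
t11.17 tcp [ 0.4902 -0.0126  0.0691] open 0.0291 F [ 0.7  0.6 -0.6] -> d [-0.0019  0.0361 -0.0017] |d| 0.036 w [-0.0009 -0.002   0.0018]
```

Call:
apply_moves --commands '[[[-0.001, 0.003, -0.001, 0, 0, 0, 0.029], [-0.0019, 0.01, -0.0017, 0, 0, 0, 0.029], [-0.0019, 0.017, -0.0017, 0, 0, 0, 0.029], [-0.0019, 0.022, -0.0017, 0, 0, 0, 0.029], [-0.0019, 0.023, -0.0017, 0, 0, 0, 0.029]]]'

```text
t: 11.58
ee_pos: [0.4921, -0.0097, 0.0458]
orientation: [-0.155, -2.144, 2.144]
wrist_force: [-0.7, -0.1, -0.4]
opening: 0.0294
```

```bash
python3 -c "
from h import *
f=optics.grab_frame('wrist');cv2.imwrite('pics/w10.png',f['img'][:,:,::-1])
go([0.4923,-0.0112,0.033],-8.4)
"

```

```text
t11.63 tcp [ 0.4923 -0.0095  0.0462] open 0.0298 F [-0.8  0.6 -1.4] -> d [-0.0003  0.0132  0.0016] |d| 0.013 w [-0.0001 -0.0003  0.002 ]
```

View pics/w10.png

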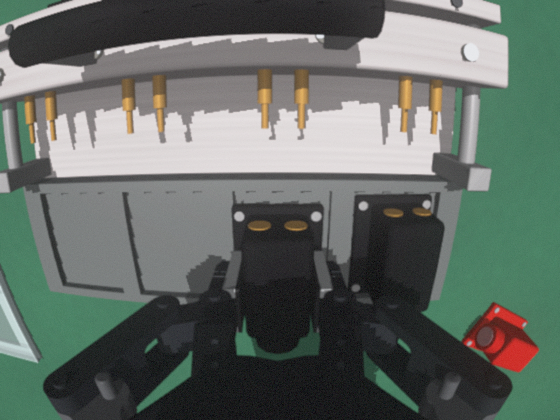

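Call:
apply_moves --commands '[[[0, 0.003, 0.0013, 0, 0, 0, 0.029], [0, 0.007, 0.0013, 0, 0, 0, 0.029], [0, 0.0105, 0.0013, 0, 0, 0, 0.029], [0, 0.0125, 0.0013, 0, 0, 0, 0.029], [0, 0.0135, 0.0013, 0, 0, 0, 0.029]]]'

```text
t: 12.05
ee_pos: [0.4926, -0.0107, 0.0337]
orientation: [-0.157, -2.145, 2.145]
wrist_force: [-3.7, 0.6, 7.7]
opening: 0.0289
```

Call:
apply_moves --commands '[[[0, 0.0003, 0, 0, 0, 0, 0.029], [0, 0.0003, 0, 0, 0, 0, 0.031], [0, 0.0003, 0, 0, 0, 0, 0.036], [0, 0.0003, 0, 0, 0, 0, 0.042], [0, -0.002, 0, 0, 0, 0, 0.045]]]'

```text
t: 12.47
ee_pos: [0.4927, -0.0107, 0.0356]
orientation: [-0.157, -2.145, 2.145]
wrist_force: [-0.4, 0.6, 0.7]
opening: 0.0445
```

Call:
apply_moves --commands '[[[0, -0.01, 0, 0, 0, 0, 0.045], [0, -0.03, 0, 0, 0, 0, 0.045], [0, -0.05, 0, 0, 0, 0, 0.045], [0, -0.064, 0, 0, 0, 0, 0.045], [0, -0.068, 0, 0, 0, 0, 0.045]]]'

```text
t: 12.88
ee_pos: [0.4949, -0.0106, 0.1071]
orientation: [-0.163, -2.147, 2.148]
wrist_force: [1.3, 0.9, -0.2]
opening: 0.0446
```

```bash
python3 -c "
from h import *
f=optics.grab_frame('wrist');cv2.imwrite('pics/w11.png',f['img'][:,:,::-1])
go([0.46,-0.3723,0.08],-5.4)
"

```

```text
t12.93 tcp [ 0.4946 -0.0107  0.1065] open 0.0447 F [ 0.5 -0.   0.7] -> d [-0.0184  0.0267  0.3628] |d| 0.364 w [-0.0003 -0.0524 -0.0048]
```

View pics/w11.png

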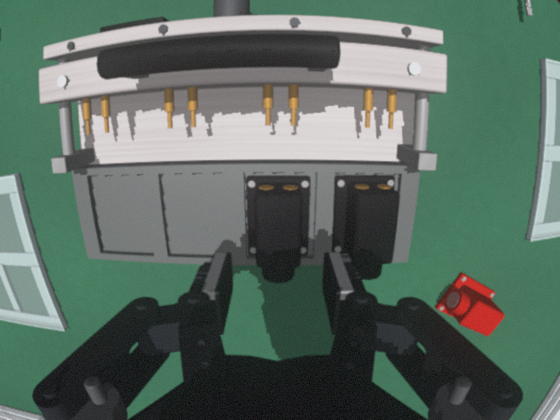

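Call:
apply_moves --commands '[[[0, 0, 0.018, 0, 0, 0, 0.045], [-0.001, 0, 0.056, 0, 0, 0, 0.045], [-0.004, 0, 0.096, 0, 0, 0, 0.045], [-0.006, 0, 0.136, 0, 0, 0, 0.045], [-0.008, 0, 0.176, 0, 0, 0, 0.045]]]'

```text
t: 13.35
ee_pos: [0.4741, -0.1874, 0.1032]
orientation: [-0.156, -2.145, 2.145]
wrist_force: [0.2, -0.3, 0.4]
opening: 0.0451
```

Call:
apply_moves --commands '[[[-0.002, 0.002, 0.04, 0, -0.005, 0, 0.045], [-0.004, 0.006, 0.08, 0, -0.015, 0, 0.045], [-0.006, 0.012, 0.12, 0, -0.03, 0, 0.045], [-0.008, 0.018, 0.152, 0, -0.045, 0, 0.045], [-0.009, 0.024, 0.175, 0, -0.05, 0, 0.045]]]'

```text
t: 13.77
ee_pos: [0.4564, -0.3643, 0.0786]
orientation: [-0.107, -2.169, 2.171]
wrist_force: [0.2, -0.2, 0.8]
opening: 0.045
```

```bash
python3 -c "
from h import *
go([0.46,-0.3723,0.05],-5.4)
"

```

```text
t13.77 tcp [ 0.4564 -0.3643  0.0786] open 0.0450 F [ 0.2 -0.2  0.8] -> d [-0.0044  0.0286  0.0076] |d| 0.030 w [-0.001  -0.0054  0.0013]
```

Call:
apply_moves --commands '[[[-0.002, 0.003, 0.002, 0, -0.004, 0, 0.045], [-0.002, 0.012, 0.002, 0, -0.004, 0, 0.045], [-0.002, 0.02, 0.002, 0, -0.004, 0, 0.045], [-0.002, 0.025, 0.002, 0, -0.004, 0, 0.045], [-0.002, 0.026, 0.002, 0, -0.004, 0, 0.045]]]'

```text
t: 14.18
ee_pos: [0.4599, -0.3601, 0.0521]
orientation: [-0.095, -2.177, 2.172]
wrist_force: [-1.0, 0.3, 0.0]
opening: 0.045
```

```bash
python3 -c "
from h import *
f=optics.grab_frame('wrist');cv2.imwrite('pics/w12.png',f['img'][:,:,::-1])
go([0.459,-0.3723,0.0145],-5.4);print(tcorn(f,[.5039,-.3448],-4.8))
"

```

```text
t14.23 tcp [ 0.4601 -0.3605  0.0527] open 0.0452 F [ 0.1 -0.5 -0.5] -> d [-0.      0.0381  0.0119] |d| 0.040 w [0.0015 0.004  0.0017]
[[123.7, 22.3], [373.0, 12.4], [357.6, 295.8], [150.8, 293.7]]
```

View pics/w12.png

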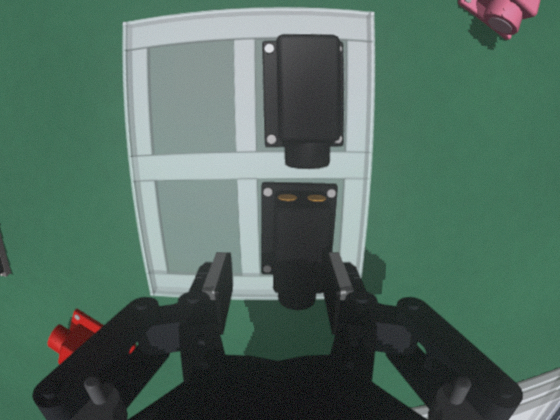

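Call:
apply_moves --commands '[[[0, 0, 0.006, 0, 0.003, 0, 0.045], [0, 0.002, 0.0115, 0, 0.003, 0, 0.045], [0, 0.01, 0.0119, 0, 0.003, 0, 0.045], [0, 0.02, 0.0119, 0, 0.003, 0, 0.045], [0, 0.026, 0.0119, 0, 0.003, 0, 0.045]]]'

```text
t: 14.65
ee_pos: [0.4584, -0.3742, 0.0263]
orientation: [-0.103, -2.172, 2.171]
wrist_force: [-1.3, 0.3, -0.8]
opening: 0.045
```

```bash
python3 -c "
from h import *
go([0.459,-0.3723,0.0145],-5.4)
"

```

```text
t14.65 tcp [ 0.4584 -0.3742  0.0263] open 0.0450 F [-1.3  0.3 -0.8] -> d [-0.0004  0.0118 -0.0019] |d| 0.012 w [ 0.0007 -0.0018  0.0012]
```

Call:
apply_moves --commands '[[[-0.0003, 0.004, -0.001, 0, 0, 0, 0.045], [-0.0003, 0.009, -0.001, 0, 0, 0, 0.042], [-0.0003, 0.012, -0.001, 0, 0, 0, 0.038], [-0.0003, 0.012, -0.001, 0, 0, 0, 0.034], [-0.0003, 0.012, -0.001, 0, 0, 0, 0.032]]]'

```text
t: 15.07
ee_pos: [0.4595, -0.3733, 0.0157]
orientation: [-0.104, -2.173, 2.172]
wrist_force: [0.4, -0.1, -0.9]
opening: 0.032
```

Call:
apply_moves --commands '[[[0, 0, 0, 0, 0, 0, 0.031], [0, 0, 0, 0, 0, 0, 0.03], [0, 0, 0, 0, 0, 0, 0.029], [0, 0, 0, 0, 0, 0, 0.029], [0, -0.002, 0, 0, 0, 0, 0.029]]]'

```text
t: 15.48
ee_pos: [0.4593, -0.3734, 0.0177]
orientation: [-0.103, -2.172, 2.172]
wrist_force: [-0.7, 0.8, -1.0]
opening: 0.0295
```

```bash
python3 -c "
from h import *
go([0.47,-0.25,0.09],-8.4)
go([0.5008,0.0521,0.09],-8.4)
"

```

```text
t15.48 tcp [ 0.4593 -0.3734  0.0177] open 0.0295 F [-0.7  0.8 -1. ] -> d [ 0.0011 -0.0723 -0.1238] |d| 0.143 w [0.     0.051  0.0004]
t15.48 tcp [ 0.4593 -0.3734  0.0177] open 0.0295 F [-0.7  0.8 -1. ] -> d [-0.0007 -0.0723 -0.4275] |d| 0.434 w [0.     0.051  0.0004]
```

Call:
apply_moves --commands '[[[0, -0.015, 0, 0, 0, 0, 0.029], [0, -0.038, -0.01, 0, 0.01, 0, 0.029], [0, -0.058, -0.036, 0, 0.03, 0, 0.029], [0, -0.07, -0.072, 0, 0.045, 0, 0.029], [0, -0.072, -0.11, 0, 0.051, 0, 0.029]]]'

```text
t: 15.9
ee_pos: [0.4713, -0.2651, 0.0927]
orientation: [-0.167, -2.142, 2.148]
wrist_force: [1.8, -0.7, 0.2]
opening: 0.0298
```

```bash
python3 -c "
from h import *
f=optics.grab_frame('wrist');cv2.imwrite('pics/w13.png',f['img'][:,:,::-1])
go([0.5008,0.0521,0.09],-8.4)
"

```

```text
t15.95 tcp [ 0.4728 -0.2538  0.0918] open 0.0292 F [-0.3  8.  -1.7] -> d [ 0.0148  0.0031 -0.3068] |d| 0.307 w [ 0.0044  0.007  -0.0022]
```

View pics/w13.png

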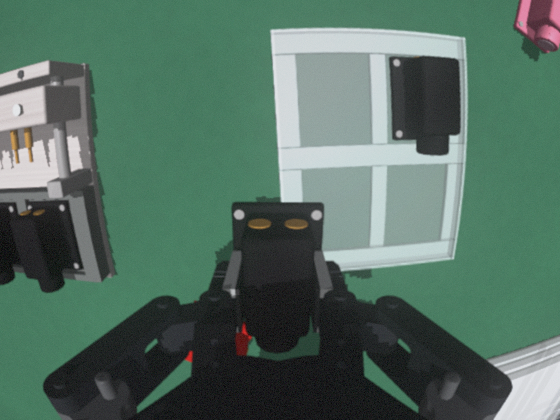

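Call:
apply_moves --commands '[[[0.002, 0, -0.036, 0, 0, 0, 0.029], [0.004, 0, -0.076, 0, 0, 0, 0.029], [0.006, 0, -0.116, 0, 0, 0, 0.029], [0.008, 0, -0.156, 0, 0, 0, 0.029], [0.01, 0, -0.196, 0, 0, 0, 0.029]]]'

```text
t: 16.37
ee_pos: [0.4884, -0.0671, 0.0899]
orientation: [-0.158, -2.145, 2.146]
wrist_force: [1.5, 0.1, -1.1]
opening: 0.0297
```

Call:
apply_moves --commands '[[[0.001, 0, -0.04, 0, 0, 0, 0.029], [0.003, 0, -0.076, 0, 0, 0, 0.029], [0.004, 0, -0.102, 0, 0, 0, 0.029], [0.005, 0.002, -0.116, 0, 0, 0, 0.029], [0.0055, 0.008, -0.12, 0, 0, 0, 0.029]]]'

```text
t: 16.78
ee_pos: [0.5015, 0.0546, 0.0825]
orientation: [-0.154, -2.151, 2.148]
wrist_force: [0.3, 0.4, -1.5]
opening: 0.0295
```

Call:
apply_moves --commands '[[[0, 0.004, -0.001, 0, 0, 0, 0.029], [0, 0.01, -0.001, 0, 0, 0, 0.029], [0, 0.014, -0.001, 0, 0, 0, 0.029], [0, 0.014, -0.001, 0, 0, 0, 0.029], [0, 0.014, -0.001, 0, 0, 0, 0.029]]]'

```text
t: 17.2
ee_pos: [0.5006, 0.0505, 0.0672]
orientation: [-0.158, -2.143, 2.144]
wrist_force: [0.4, -0.4, -1.3]
opening: 0.0295
```

```bash
python3 -c "
from h import *
go([0.5011,0.0521,0.033],-8.4)
"

```

```text
t17.20 tcp [0.5006 0.0505 0.0672] open 0.0295 F [ 0.4 -0.4 -1.3] -> d [-0.0003  0.0342 -0.0016] |d| 0.034 w [-0.0006 -0.0021  0.0011]
```

Call:
apply_moves --commands '[[[0, 0.003, -0.0008, 0, -0.001, 0, 0.029], [0, 0.01, -0.001, 0, -0.001, 0, 0.029], [0, 0.016, -0.001, 0, -0.001, 0, 0.029], [0, 0.02, -0.001, 0, -0.001, 0, 0.029], [0, 0.021, -0.001, 0, -0.001, 0, 0.029]]]'

```text
t: 17.62
ee_pos: [0.5003, 0.0528, 0.0456]
orientation: [-0.154, -2.145, 2.145]
wrist_force: [-0.2, 0.4, -1.3]
opening: 0.0294
```

```bash
python3 -c "
from h import *
f=optics.grab_frame('wrist');cv2.imwrite('pics/w14.png',f['img'][:,:,::-1])
go([0.5011,0.0521,0.033],-8.4)
"

```

```text
t17.67 tcp [0.5004 0.0529 0.0458] open 0.0294 F [-0.5  0.4 -0.8] -> d [-0.0008  0.0128  0.0007] |d| 0.013 w [-0.0003  0.0012  0.0016]
```

View pics/w14.png

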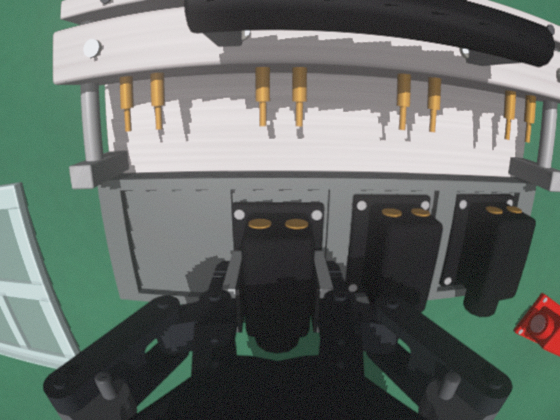

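Call:
apply_moves --commands '[[[-0.0005, 0.003, 0.0005, 0, 0, 0, 0.029], [-0.0005, 0.007, 0.0005, 0, 0, 0, 0.029], [-0.0005, 0.0105, 0.0005, 0, 0, 0, 0.029], [-0.0005, 0.012, 0.0005, 0, 0, 0, 0.029], [-0.0005, 0.0126, 0.0005, 0, 0, 0, 0.029]]]'

```text
t: 18.08
ee_pos: [0.5012, 0.0523, 0.0338]
orientation: [-0.156, -2.145, 2.146]
wrist_force: [-0.3, 0.0, -1.7]
opening: 0.0292
```

Call:
apply_moves --commands '[[[0, 0.0003, 0, 0, 0, 0, 0.029], [0, 0.0003, 0, 0, 0, 0, 0.031], [0, 0.0003, 0, 0, 0, 0, 0.036], [0, 0.0003, 0, 0, 0, 0, 0.042], [0, -0.002, 0, 0, 0, 0, 0.045]]]'

```text
t: 18.5
ee_pos: [0.5014, 0.0523, 0.0362]
orientation: [-0.156, -2.146, 2.146]
wrist_force: [-0.4, -0.1, 0.0]
opening: 0.0446
```

Call:
apply_moves --commands '[[[0, -0.01, 0, 0, 0, 0, 0.045], [0, -0.03, 0, 0, 0, 0, 0.045], [0, -0.05, 0, 0, 0, 0, 0.045], [0, -0.064, 0, 0, 0, 0, 0.045], [0, -0.068, 0, 0, 0, 0, 0.045]]]'

```text
t: 18.92
ee_pos: [0.5035, 0.0527, 0.1076]
orientation: [-0.162, -2.149, 2.148]
wrist_force: [0.4, 0.0, -0.2]
opening: 0.0446
```

```bash
python3 -c "
from h import *
f=optics.grab_frame('wrist');cv2.imwrite('pics/w15.png',f['img'][:,:,::-1])
goc([0.501,0.0521,0.103],-8.4,[0.5428,-0.382,0.09],-8.4)
go([0.5428,-0.382,0.09],-8.4)
"

```

```text
cmd-> [-0.1048  0.013   0.4233] |d| 0.436 wy 0.0000
t18.97 tcp [0.5033 0.0525 0.107 ] open 0.0450 F [-0.4  0.3  0.5] -> d [-0.1021  0.0173  0.4242] |d| 0.437 w [ 0.0003  0.001  -0.0048]
```

View pics/w15.png

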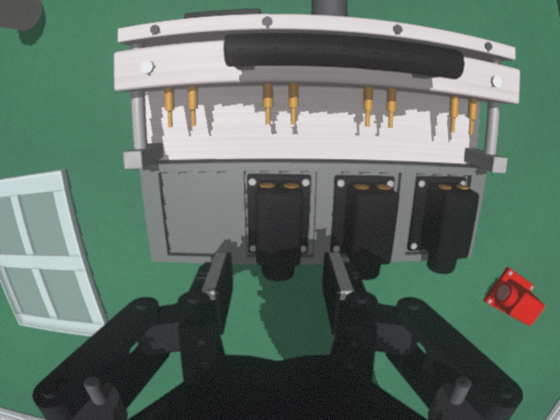

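Call:
apply_moves --commands '[[[0, 0, 0.018, 0, 0, 0, 0.045], [0, 0, 0.056, 0, 0, 0, 0.045], [0, 0, 0.096, 0, 0, 0, 0.045], [0, 0, 0.136, 0, 0, 0, 0.045], [0, 0, 0.176, 0, 0, 0, 0.045]]]'

```text
t: 19.38
ee_pos: [0.4749, -0.1233, 0.1037]
orientation: [-0.155, -2.146, 2.146]
wrist_force: [0.4, -0.2, -0.1]
opening: 0.0447
```

Call:
apply_moves --commands '[[[-0.005, 0, 0.04, 0, 0, 0, 0.045], [-0.02, 0, 0.076, 0, 0, 0, 0.045], [-0.04, 0, 0.111, 0, 0, 0, 0.045], [-0.06, 0, 0.146, 0, 0, 0, 0.045], [-0.078, 0.003, 0.18, 0, 0, 0, 0.045]]]'

```text
t: 19.8
ee_pos: [0.5273, -0.3135, 0.1009]
orientation: [-0.157, -2.145, 2.146]
wrist_force: [0.4, 0.3, -0.6]
opening: 0.0449
```

Call:
apply_moves --commands '[[[-0.012, 0.005, 0.03, 0, -0.02, 0, 0.045], [-0.022, 0.01, 0.055, 0, -0.05, 0, 0.045], [-0.026, 0.015, 0.067, 0, -0.066, 0, 0.045], [-0.026, 0.02, 0.068, 0, -0.066, 0, 0.045], [-0.026, 0.022, 0.068, 0, -0.066, 0, 0.045]]]'

```text
t: 20.22
ee_pos: [0.5416, -0.382, 0.077]
orientation: [-0.086, -2.181, 2.176]
wrist_force: [0.1, 1.0, -0.3]
opening: 0.045
```

```bash
python3 -c "
from h import *
f=optics.grab_frame('wrist');cv2.imwrite('pics/w16.png',f['img'][:,:,::-1])
go([0.5428,-0.382,0.0145],-4.4);print(tcorn(f,[.5039,-.3448],-4.8))
"

```

```text
t20.27 tcp [ 0.542  -0.3805  0.0772] open 0.0448 F [0.6 0.4 0.6] -> d [-0.0011  0.0627  0.0016] |d| 0.063 w [ 0.0026 -0.0028  0.0027]
[[125.4, 148.2], [339.8, 145.2], [322.8, 356.1], [161.3, 350.3]]
```

View pics/w16.png

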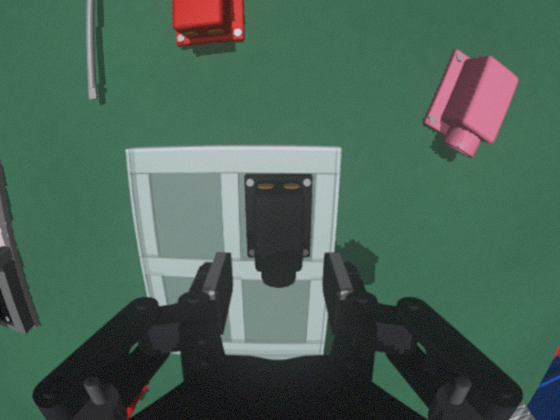

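Tray unmoved (corners match the prediction), the last unit lies between the fingers.

Call:
apply_moves --commands '[[[-0.0005, 0.006, 0.001, 0, -0.002, 0, 0.045], [-0.0008, 0.02, 0.001, 0, -0.002, 0, 0.045], [-0.0008, 0.034, 0.001, 0, -0.002, 0, 0.045], [-0.0008, 0.046, 0.001, 0, -0.002, 0, 0.045], [-0.0008, 0.05, 0.001, 0, -0.002, 0, 0.045]]]'

```text
t: 20.68
ee_pos: [0.5419, -0.3816, 0.0257]
orientation: [-0.079, -2.183, 2.177]
wrist_force: [1.0, 0.2, -0.2]
opening: 0.0452
```

```bash
python3 -c "
from h import *
go([0.5428,-0.382,0.0145],-4.4)
"

```

```text
t20.68 tcp [ 0.5419 -0.3816  0.0257] open 0.0452 F [ 1.   0.2 -0.2] -> d [-0.001   0.0112  0.0003] |d| 0.011 w [ 0.0025 -0.0001  0.0043]
```

Call:
apply_moves --commands '[[[-0.0003, 0.004, 0, 0, 0, 0, 0.045], [-0.0003, 0.009, 0, 0, 0, 0, 0.042], [-0.0003, 0.012, 0, 0, 0, 0, 0.038], [-0.0003, 0.012, 0, 0, 0, 0, 0.034], [-0.0003, 0.012, 0, 0, 0, 0, 0.032]]]'

```text
t: 21.1
ee_pos: [0.5441, -0.3835, 0.0174]
orientation: [-0.085, -2.182, 2.182]
wrist_force: [0.2, -0.8, -0.7]
opening: 0.0318
```

Call:
apply_moves --commands '[[[0, 0, 0, 0, 0, 0, 0.031], [0, 0, 0, 0, 0, 0, 0.03], [0, 0, 0, 0, 0, 0, 0.029], [0, 0, 0, 0, 0, 0, 0.029], [0, -0.002, 0, 0, 0, 0, 0.029]]]'

```text
t: 21.52
ee_pos: [0.5438, -0.3833, 0.0191]
orientation: [-0.084, -2.182, 2.182]
wrist_force: [-0.3, -0.7, -0.8]
opening: 0.0295
```

```bash
python3 -c "
from h import *
go([0.48,-0.24,0.09],-8.4)
"

```

```text
t21.52 tcp [ 0.5438 -0.3833  0.0191] open 0.0295 F [-0.3 -0.7 -0.8] -> d [ 0.0747 -0.0709 -0.1379] |d| 0.172 w [-0.      0.0691  0.0003]
```

Call:
apply_moves --commands '[[[0, -0.015, 0, 0, 0, 0, 0.029], [0.005, -0.038, -0.01, 0, 0.01, 0, 0.029], [0.022, -0.058, -0.036, 0, 0.03, 0, 0.029], [0.042, -0.07, -0.072, 0, 0.055, 0, 0.029], [0.06, -0.072, -0.108, 0, 0.069, 0, 0.029]]]'

```text
t: 21.93
ee_pos: [0.493, -0.2719, 0.0938]
orientation: [-0.166, -2.142, 2.148]
wrist_force: [1.8, 1.6, -1.0]
opening: 0.0292
```

```bash
python3 -c "
from h import *
f=optics.grab_frame('wrist');cv2.imwrite('pics/w17.png',f['img'][:,:,::-1])
R=yawR(-4.4); c=np.array([0.5438,-.3833,.0191])+R@np.array([.06,-.072,-.108]); print(c)
goc(c,-8.4,[0.5111,0.1156,0.09],-8.4)
"

```

```text
[ 0.49226249 -0.27101516  0.0911    ]
cmd-> [ 0.0378  0.0011 -0.3852] |d| 0.387 wy 0.0000
```

View pics/w17.png

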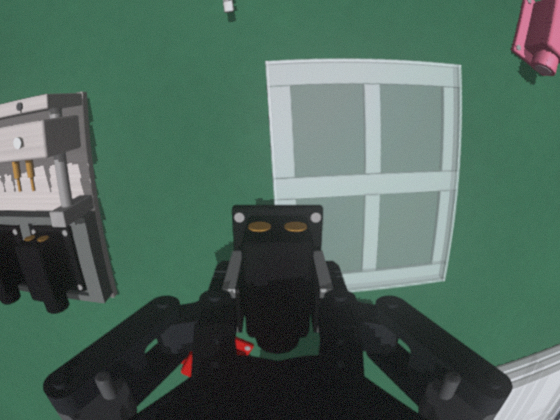

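Call:
apply_moves --commands '[[[0.004, 0, -0.036, 0, 0, 0, 0.029], [0.01, 0, -0.076, 0, 0, 0, 0.029], [0.016, 0, -0.116, 0, 0, 0, 0.029], [0.022, 0, -0.156, 0, 0, 0, 0.029], [0.028, 0, -0.196, 0, 0, 0, 0.029]]]'

```text
t: 22.4
ee_pos: [0.493, -0.0715, 0.0913]
orientation: [-0.158, -2.145, 2.146]
wrist_force: [1.0, 1.4, -1.4]
opening: 0.0296
```

Call:
apply_moves --commands '[[[0.002, 0, -0.04, 0, 0, 0, 0.029], [0.005, 0, -0.08, 0, 0, 0, 0.029], [0.007, 0, -0.12, 0, 0, 0, 0.029], [0.009, 0, -0.152, 0, 0, 0, 0.029], [0.01, 0.002, -0.175, 0, 0, 0, 0.029]]]'

```text
t: 22.82
ee_pos: [0.5091, 0.1056, 0.0898]
orientation: [-0.155, -2.149, 2.147]
wrist_force: [-0.2, -0.1, -0.9]
opening: 0.0296
```

Call:
apply_moves --commands '[[[0, 0.004, -0.01, 0, 0, 0, 0.029], [0, 0.01, -0.014, 0, 0, 0, 0.029], [0, 0.016, -0.014, 0, 0, 0, 0.029], [0, 0.02, -0.014, 0, 0, 0, 0.029], [0, 0.02, -0.014, 0, 0, 0, 0.029]]]'

```text
t: 23.23
ee_pos: [0.5102, 0.1128, 0.0675]
orientation: [-0.157, -2.14, 2.144]
wrist_force: [0.5, -0.7, -1.4]
opening: 0.0295
```

```bash
python3 -c "
from h import *
go([0.5111,0.1156,0.0342],-8.4)
"

```

```text
t23.23 tcp [0.5102 0.1128 0.0675] open 0.0295 F [ 0.5 -0.7 -1.4] -> d [-0.0006  0.0333 -0.003 ] |d| 0.033 w [-0.0019 -0.003   0.0027]
```

Call:
apply_moves --commands '[[[-0.0005, 0.003, -0.001, 0, -0.001, 0, 0.029], [-0.0005, 0.009, -0.001, 0, -0.001, 0, 0.029], [-0.0005, 0.015, -0.001, 0, -0.001, 0, 0.029], [-0.0005, 0.019, -0.001, 0, -0.001, 0, 0.029], [-0.0005, 0.02, -0.001, 0, -0.001, 0, 0.029]]]'

```text
t: 23.65
ee_pos: [0.5111, 0.1159, 0.0481]
orientation: [-0.155, -2.144, 2.145]
wrist_force: [0.3, -1.0, -1.1]
opening: 0.0295
```

```bash
python3 -c "
from h import *
f=optics.grab_frame('wrist');cv2.imwrite('pics/w18.png',f['img'][:,:,::-1])
go([0.5111,0.1156,0.0342],-8.4)
"

```

```text
t23.70 tcp [0.5112 0.116  0.0483] open 0.0295 F [ 0.1  0.4 -0.6] -> d [-0.      0.0141  0.0004] |d| 0.014 w [-0.0005  0.0009  0.0014]
```

View pics/w18.png

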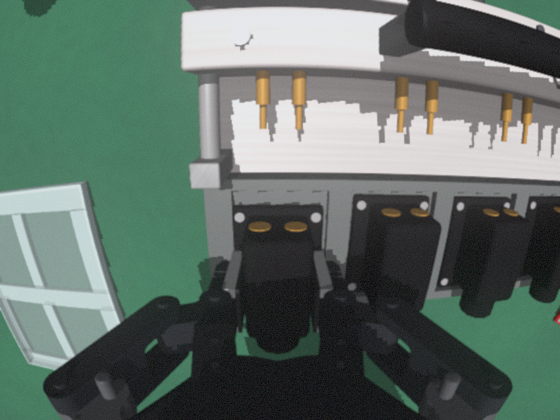

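Call:
apply_moves --commands '[[[0, 0.003, 0.0002, 0, 0, 0, 0.029], [0, 0.007, 0.0002, 0, 0, 0, 0.029], [0, 0.0105, 0.0002, 0, 0, 0, 0.029], [0, 0.013, 0.0002, 0, 0, 0, 0.029], [0, 0.0138, 0.0002, 0, 0, 0, 0.029]]]'

```text
t: 24.12
ee_pos: [0.5113, 0.116, 0.0348]
orientation: [-0.155, -2.145, 2.146]
wrist_force: [-1.9, -0.1, 2.9]
opening: 0.0293
```

Call:
apply_moves --commands '[[[0, 0.0003, 0, 0, 0, 0, 0.029], [0, 0.0003, 0, 0, 0, 0, 0.031], [0, 0.0003, 0, 0, 0, 0, 0.036], [0, 0.0003, 0, 0, 0, 0, 0.042], [0, -0.002, 0, 0, 0, 0, 0.045]]]'

```text
t: 24.53
ee_pos: [0.5116, 0.1161, 0.0373]
orientation: [-0.156, -2.146, 2.146]
wrist_force: [-0.3, -0.2, 0.5]
opening: 0.0449
```

Call:
apply_moves --commands '[[[0, -0.01, 0, 0, 0, 0, 0.045], [0, -0.035, 0, 0, 0, 0, 0.045], [0, -0.065, 0, 0, 0, 0, 0.045], [0, -0.09, 0, 0, 0, 0, 0.045], [0, -0.1, 0, 0, 0, 0, 0.045]]]'

```text
t: 24.95
ee_pos: [0.514, 0.1169, 0.1421]
orientation: [-0.164, -2.15, 2.148]
wrist_force: [0.2, 0.2, 0.7]
opening: 0.0449
```

```bash
python3 -c "
from h import *
f=optics.grab_frame('wrist');np.savez('w19.npz',**f);cv2.imwrite('pics/w19.png',f['img'][:,:,::-1])
go([0.5111,0.1156,0.0342],-8.4)
"

```

```text
t25.00 tcp [0.5145 0.1169 0.1425] open 0.0450 F [1.9 0.7 1.3] -> d [0.004  0.1082 0.0019] |d| 0.108 w [ 0.0017  0.0011 -0.0077]
```

View pics/w19.png

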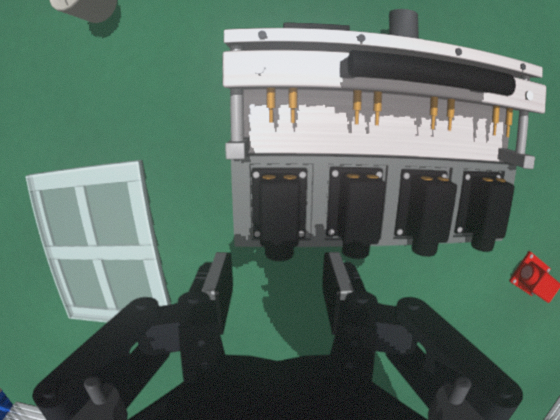

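```bash
python3 -c "
from h import *
f=np.load('w19.npz'); hsv=cv2.cvtColor(f['img'],cv2.COLOR_RGB2HSV); m=(hsv[...,2]<60).astype(np.uint8); k=np.zeros_like(m); k[50:98,342:520]=m[50:98,342:520]
k=cv2.morphologyEx(k,cv2.MORPH_OPEN,np.ones((7,7)))
r=rect(f,k,0.1,True); print('bar rect',np.round(r,1))
print(readout.get_obs()['joint_pos'])
go([0.602,0.0049,0.14],-98.4)
"

```

```text
bar rect [600.3  -5.9  99.   16.   81.6]
[ 0.24497071  0.15771876 -0.56157853  1.85644851  0.09404685  1.14533601
 -2.06552297]
t25.00 tcp [0.5145 0.1169 0.1425] open 0.0450 F [1.9 0.7 1.3] -> d [-0.1028  0.0031  0.0981] |d| 0.142 w [ 0.0073  1.5719 -0.0047]
```

Call:
apply_moves --commands '[[[-0.008, 0, 0.008, 0, -0.12, 0, 0.045], [-0.02, 0, 0.02, 0, -0.24, 0, 0.045], [-0.035, 0, 0.035, 0, -0.36, 0, 0.045], [-0.05, 0, 0.05, 0, -0.48, 0, 0.045], [-0.06, 0, 0.06, 0, -0.6, 0, 0.045]]]'

```text
t: 25.42
ee_pos: [0.5628, 0.0457, 0.1364]
orientation: [-0.46, 1.966, -1.968]
wrist_force: [0.4, 0.4, 0.9]
opening: 0.0449
```

```bash
python3 -c "
from h import *
go([0.602,0.0049,0.14],81.6)
print(readout.get_obs()['joint_pos'])
"

```

```text
t25.42 tcp [0.5628 0.0457 0.1364] open 0.0449 F [0.4 0.4 0.9] -> d [-0.0171 -0.0036  0.054 ] |d| 0.057 w [ 3.000e-04 -9.655e-01  1.400e-03]
[ 0.3645581   0.25442725 -0.56339545  1.76837855  0.14784154  1.16198362
 -1.35560632]
```

Call:
apply_moves --commands '[[[-0.004, -0.004, 0.012, 0, -0.12, 0, 0.045], [-0.008, -0.004, 0.026, 0, -0.24, 0, 0.045], [-0.012, -0.004, 0.038, 0, -0.36, 0, 0.045], [-0.015, -0.004, 0.048, 0, -0.48, 0, 0.045], [-0.017, -0.004, 0.054, 0, -0.6, 0, 0.045]]]'

```text
t: 25.83
ee_pos: [0.6014, 0.0055, 0.1401]
orientation: [-0.923, 1.576, -1.575]
wrist_force: [0.1, -0.2, 0.2]
opening: 0.0449
```

Call:
apply_moves --commands '[[[0, 0, 0, 0, -0.12, 0, 0.045], [0, 0, 0, 0, -0.24, 0, 0.045], [0, 0, 0, 0, -0.34, 0, 0.045], [0, 0, 0, 0, -0.365, 0, 0.045], [0, 0, 0, 0, -0.365, 0, 0.045]]]'

```text
t: 26.25
ee_pos: [0.6008, 0.0069, 0.1405]
orientation: [-1.134, 1.322, -1.32]
wrist_force: [-0.3, 0.4, 1.0]
opening: 0.0449
```

```bash
python3 -c "
from h import *
f=optics.grab_frame('wrist');np.savez('w20.npz',**f);cv2.imwrite('pics/w20.png',f['img'][:,:,::-1])
go([0.602,0.0049,0.077],81.6)
print(readout.get_obs()['joint_pos'])
"

```

```text
t26.30 tcp [0.6009 0.0069 0.1407] open 0.0455 F [ 0.  -0.3  0. ] -> d [0.0019 0.0637 0.0014] |d| 0.064 w [ 0.0011 -0.0071  0.    ]
[ 0.49966322  0.35165822 -0.67324676  1.67122334  0.2320713   1.20138882
 -0.382132  ]
```

View pics/w20.png

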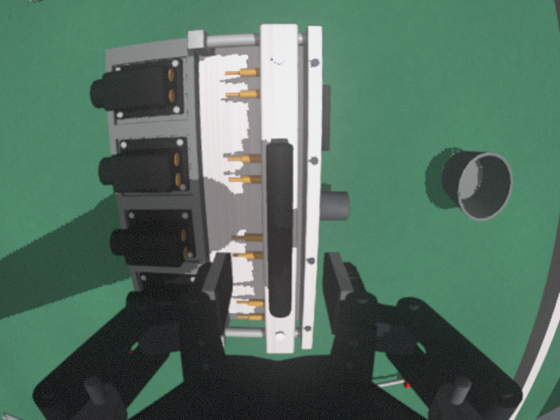

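Call:
apply_moves --commands '[[[0.001, 0.008, 0.001, 0, -0.006, 0, 0.045], [0.0015, 0.026, 0.0014, 0, -0.006, 0, 0.045], [0.0015, 0.045, 0.0014, 0, -0.006, 0, 0.045], [0.0015, 0.06, 0.0014, 0, -0.006, 0, 0.045], [0.0015, 0.0637, 0.0014, 0, -0.006, 0, 0.045]]]'

```text
t: 26.72
ee_pos: [0.6003, 0.005, 0.0742]
orientation: [-1.14, 1.32, -1.314]
wrist_force: [-1.4, -0.1, -0.6]
opening: 0.045
```

Call:
apply_moves --commands '[[[0, 0, 0, 0, 0, 0, 0.038], [0, 0, 0, 0, 0, 0, 0.03], [0, 0, 0, 0, 0, 0, 0.022], [0, 0, 0, 0, 0, 0, 0.016], [0, 0, 0, 0, 0, 0, 0.01]]]'

```text
t: 27.13
ee_pos: [0.6022, 0.0057, 0.0788]
orientation: [-1.138, 1.316, -1.315]
wrist_force: [-4.1, -0.5, 5.8]
opening: 0.0144
```

Call:
apply_moves --commands '[[[0, 0, 0, 0, 0, 0, 0.005], [0, 0, 0, 0, 0, 0, 0.005], [0, 0, 0, 0, 0, 0, 0.005], [0, 0, 0, 0, 0, 0, 0.005], [0, 0, 0, 0, 0, 0, 0.005]]]'

```text
t: 27.55
ee_pos: [0.6022, 0.0056, 0.0788]
orientation: [-1.138, 1.316, -1.315]
wrist_force: [-4.0, 0.4, 5.5]
opening: 0.0145
```

```bash
python3 -c "
from h import *
go(np.array([0.602,0.0049,0.077])-0.04*np.array([.9893,-.1461,0]),81.6)
"

```

```text
t27.55 tcp [0.6022 0.0056 0.0788] open 0.0145 F [-4.   0.4  5.5] -> d [ 0.0007  0.0018 -0.0401] |d| 0.040 w [0.0005 0.0013 0.0004]
```

Call:
apply_moves --commands '[[[0, 0, -0.004, 0, 0, 0, 0.005], [0, 0, -0.01, 0, 0, 0, 0.005], [0, 0, -0.017, 0, 0, 0, 0.005], [0, 0, -0.024, 0, 0, 0, 0.005], [0, 0, -0.03, 0, 0, 0, 0.005]]]'

```text
t: 27.97
ee_pos: [0.5779, 0.0093, 0.0789]
orientation: [-1.126, 1.307, -1.32]
wrist_force: [13.6, -0.6, -8.5]
opening: 0.0141
```

Call:
apply_moves --commands '[[[0, 0, -0.004, 0, 0, 0, 0.005], [0, 0, -0.008, 0, 0, 0, 0.005], [0, 0, -0.01, 0, 0, 0, 0.005], [0, 0, -0.011, 0, 0, 0, 0.005], [0, 0, -0.011, 0, 0, 0, 0.005]]]'

```text
t: 28.38
ee_pos: [0.5668, 0.011, 0.0789]
orientation: [-1.127, 1.308, -1.32]
wrist_force: [11.5, 0.3, -6.8]
opening: 0.0138
```

```bash
python3 -c "
from h import *
go(np.array([0.6022,0.0056,0.0788])-0.04*np.array([.9893,-.1461,0]),81.6)
"

```

```text
t28.38 tcp [0.5668 0.011  0.0789] open 0.0138 F [11.5  0.3 -6.8] -> d [ 0.0001  0.0001 -0.0042] |d| 0.004 w [-0.0113  0.0008 -0.0023]
```

Call:
apply_moves --commands '[[[0, 0, -0.002, 0, 0, 0, 0.005], [0, 0, -0.004, 0, 0, 0, 0.005], [0, 0, -0.006, 0, 0, 0, 0.005], [0, 0, -0.007, 0, 0, 0, 0.005], [0, 0, -0.007, 0, 0, 0, 0.005]]]'

```text
t: 28.8
ee_pos: [0.5626, 0.0116, 0.079]
orientation: [-1.122, 1.304, -1.322]
wrist_force: [20.2, -0.1, -15.0]
opening: 0.014
```

```bash
python3 -c "
from h import *
go(np.array([0.6022,0.0056,0.0788])-0.04*np.array([.9893,-.1461,0]),81.6)
f=optics.grab_frame('wrist');np.savez('w21.npz',**f);cv2.imwrite('pics/w21.png',f['img'][:,:,::-1])
f=optics.grab_frame('top');np.savez('t21.npz',**f);cv2.imwrite('pics/t21.png',cv2.resize(f['img'][160:275,180:320,::-1],None,fx=5,fy=5,interpolation=cv2.INTER_CUBIC))
"

```

```text
t28.80 tcp [0.5626 0.0116 0.079 ] open 0.0140 F [ 20.2  -0.1 -15. ] -> d [0.0001 0.0002 0.    ] |d| 0.000 w [-0.0172  0.0004 -0.0038]
```

View pics/w21.png

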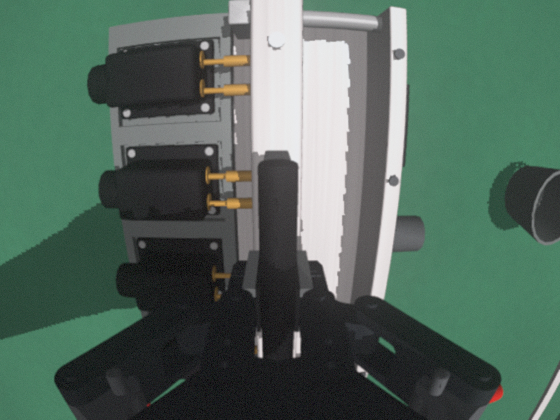

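View pics/t21.png

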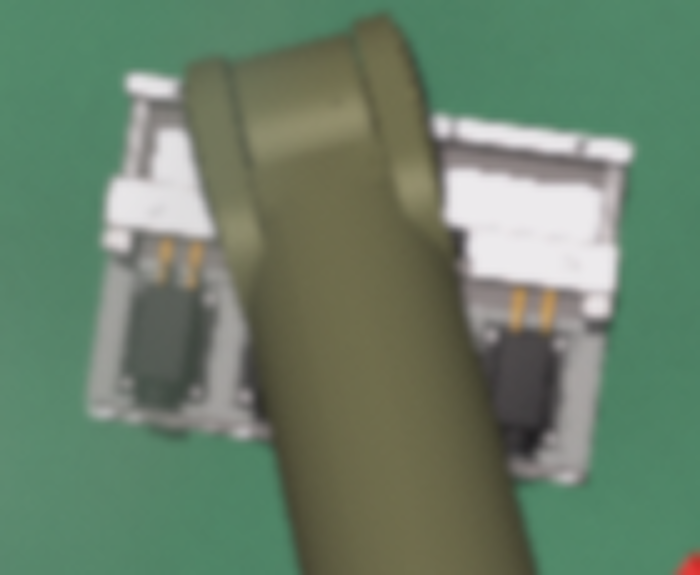

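Call:
apply_moves --commands '[[[0, 0, -0.001, 0, 0, 0, 0.005], [0, 0, -0.002, 0, 0, 0, 0.005], [0, 0, -0.003, 0, 0, 0, 0.005], [0, 0, -0.003, 0, 0, 0, 0.005], [0, 0, -0.003, 0, 0, 0, 0.005]]]'

```text
t: 29.32
ee_pos: [0.5626, 0.0116, 0.079]
orientation: [-1.116, 1.3, -1.324]
wrist_force: [28.7, -1.0, -22.6]
opening: 0.0143
```

```bash
python3 -c "
from h import *
go(np.array([0.6022,0.0056,0.0788])-0.04*np.array([.9893,-.1461,0]),81.6)
for n in ('w20','w21'):
  f=np.load(n+'.npz'); P=cloud(f,True)
  # carriage top white beam : points with z 0.055-0.066 ; jig x extents along y slice
  o=np.array([.4961,.0205]); ex=np.array([.9893,-.1461]); ey=np.array([.1461,.9893])
  q=P[...,:2]-o; X=q@ex; Y=q@ey; m=(abs(P[...,2]-.06)<.006)&(Y>.07)&(Y<.12)
  print(n,m.sum(),np.nanpercentile(X[m],[2,10,50,90,98]).round(4))
"

```

```text
t29.32 tcp [0.5626 0.0116 0.079 ] open 0.0143 F [ 28.7  -1.  -22.6] -> d [0.0001 0.0002 0.    ] |d| 0.000 w [-0.0233  0.0001 -0.0054]
w20 6330 [-0.0315 -0.014   0.098   0.1295  0.1352]
w21 11995 [-0.0316 -0.0148  0.0563  0.1273  0.1346]
```

Call:
apply_moves --commands '[[[0, 0, 0, 0, 0, 0, 0.005], [0, 0, 0, 0, 0, 0, 0.005], [0, 0, 0, 0, 0, 0, 0.005], [0, 0, 0, 0, 0, 0, 0.005], [0, 0, 0, 0, 0, 0, 0.005]]]'

```text
t: 29.73
ee_pos: [0.5626, 0.0116, 0.079]
orientation: [-1.116, 1.3, -1.324]
wrist_force: [28.2, -0.9, -22.5]
opening: 0.0139
```

Call:
apply_moves --commands '[[[0, 0, 0, 0, 0, 0, 0.005], [0, 0, 0, 0, 0, 0, 0.005], [0, 0, 0, 0, 0, 0, 0.005], [0, 0, 0, 0, 0, 0, 0.005], [0, 0, 0, 0, 0, 0, 0.005]]]'

```text
t: 30.15
ee_pos: [0.5626, 0.0116, 0.079]
orientation: [-1.116, 1.3, -1.324]
wrist_force: [29.1, -0.6, -22.8]
opening: 0.014
```

Call:
apply_moves --commands '[[[0, 0, 0, 0, 0, 0, 0.005], [0, 0, 0, 0, 0, 0, 0.005], [0, 0, 0, 0, 0, 0, 0.005], [0, 0, 0, 0, 0, 0, 0.005], [0, 0, 0, 0, 0, 0, 0.005]]]'

```text
t: 30.57
ee_pos: [0.5626, 0.0116, 0.079]
orientation: [-1.116, 1.3, -1.324]
wrist_force: [28.5, -0.7, -23.9]
opening: 0.0138
```

Call:
apply_moves --commands '[[[0, 0, 0, 0, 0, 0, 0.005], [0, 0, 0, 0, 0, 0, 0.005], [0, 0, 0, 0, 0, 0, 0.005], [0, 0, 0, 0, 0, 0, 0.005], [0, 0, 0, 0, 0, 0, 0.005]]]'

```text
t: 30.98
ee_pos: [0.5626, 0.0116, 0.079]
orientation: [-1.116, 1.3, -1.324]
wrist_force: [27.9, -0.5, -22.5]
opening: 0.014
```

Call:
apply_moves --commands '[[[0, 0, 0, 0, 0, 0, 0.005], [0, 0, 0, 0, 0, 0, 0.005], [0, 0, 0, 0, 0, 0, 0.005], [0, 0, 0, 0, 0, 0, 0.005], [0, 0, 0, 0, 0, 0, 0.005]]]'

```text
t: 31.4
ee_pos: [0.5626, 0.0116, 0.079]
orientation: [-1.116, 1.3, -1.324]
wrist_force: [28.8, -0.4, -22.1]
opening: 0.0138
```

Call:
apply_moves --commands '[[[0, 0, 0, 0, 0, 0, 0.005], [0, 0, 0, 0, 0, 0, 0.005], [0, 0, 0, 0, 0, 0, 0.005], [0, 0, 0, 0, 0, 0, 0.005], [0, 0, 0, 0, 0, 0, 0.005]]]'

```text
t: 31.82
ee_pos: [0.5626, 0.0116, 0.079]
orientation: [-1.116, 1.3, -1.324]
wrist_force: [28.8, -0.7, -22.5]
opening: 0.014
```

Call:
apply_moves --commands '[[[0, 0, 0, 0, 0, 0, 0.005], [0, 0, 0, 0, 0, 0, 0.005], [0, 0, 0, 0, 0, 0, 0.005], [0, 0, 0, 0, 0, 0, 0.005], [0, 0, 0, 0, 0, 0, 0.005]]]'

```text
t: 32.23
ee_pos: [0.5626, 0.0116, 0.079]
orientation: [-1.116, 1.3, -1.324]
wrist_force: [29.0, -1.1, -22.6]
opening: 0.0141
```

Call:
apply_moves --commands '[[[0, 0, 0.005, 0, 0, 0, 0.005], [0, 0, 0.013, 0, 0, 0, 0.005], [0, 0, 0.022, 0, 0, 0, 0.005], [0, 0, 0.032, 0, 0, 0, 0.005], [0, 0, 0.04, 0, 0, 0, 0.005]]]'

```text
t: 32.65
ee_pos: [0.5942, 0.0068, 0.0788]
orientation: [-1.133, 1.313, -1.317]
wrist_force: [2.8, 1.0, 3.5]
opening: 0.0143
```

Call:
apply_moves --commands '[[[0, 0, 0.005, 0, 0, 0, 0.005], [0, 0, 0.009, 0, 0, 0, 0.005], [0, 0, 0.011, 0, 0, 0, 0.005], [0, 0, 0.011, 0, 0, 0, 0.02], [0, 0, 0.011, 0, 0, 0, 0.045]]]'

```text
t: 33.07
ee_pos: [0.6011, 0.0052, 0.0769]
orientation: [-1.14, 1.317, -1.314]
wrist_force: [-0.4, 0.9, -0.3]
opening: 0.0307
```

Call:
apply_moves --commands '[[[0, 0, 0, 0, 0, 0, 0.045], [0, 0, 0, 0, 0, 0, 0.045], [0, -0.01, 0, 0, 0, 0, 0.045], [0, -0.03, 0, 0, 0, 0, 0.045], [0, -0.06, 0, 0, 0, 0, 0.045]]]'

```text
t: 33.48
ee_pos: [0.6002, 0.0051, 0.1361]
orientation: [-1.142, 1.32, -1.313]
wrist_force: [0.1, 0.1, 0.0]
opening: 0.0449
```

```bash
python3 -c "
from h import *
go([0.602,0.0049,0.14],81.6)
f=optics.grab_frame('wrist');np.savez('w22.npz',**f);cv2.imwrite('pics/w22.png',f['img'][:,:,::-1])
"

```

```text
t33.48 tcp [0.6002 0.0051 0.1361] open 0.0449 F [0.1 0.1 0. ] -> d [-0.0001 -0.0039  0.0018] |d| 0.004 w [0.0059 0.0014 0.0005]
```

View pics/w22.png

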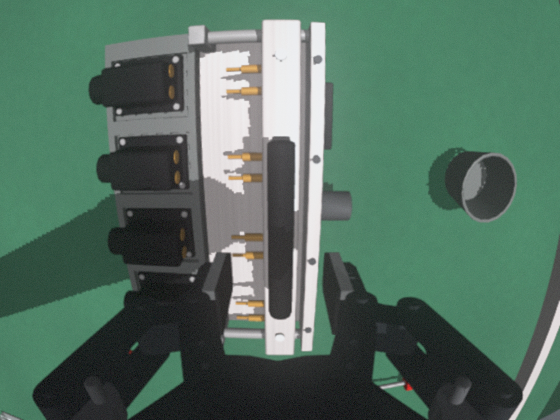

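Call:
apply_moves --commands '[[[-0.008, -0.006, -0.01, 0, 0.12, 0, 0.045], [-0.025, -0.01, -0.03, 0, 0.24, 0, 0.045], [-0.045, -0.01, -0.055, 0, 0.36, 0, 0.045], [-0.065, -0.01, -0.08, 0, 0.48, 0, 0.045], [-0.08, -0.01, -0.1, 0, 0.6, 0, 0.045]]]'

```text
t: 33.95
ee_pos: [0.5136, 0.1012, 0.1484]
orientation: [-0.755, 1.736, -1.736]
wrist_force: [-0.8, -0.0, 0.6]
opening: 0.0449
```

Call:
apply_moves --commands '[[[0, 0, 0, 0, 0.12, 0, 0.045], [0, 0, 0, 0, 0.24, 0, 0.045], [0, 0, 0, 0, 0.36, 0, 0.045], [0, 0, 0, 0, 0.48, 0, 0.045], [0, 0, 0, 0, 0.6, 0, 0.045]]]'

```text
t: 34.37
ee_pos: [0.5151, 0.0991, 0.1484]
orientation: [-0.232, 2.104, -2.105]
wrist_force: [0.1, 0.3, -0.5]
opening: 0.0449
```

```bash
python3 -c "
from h import *
go([0.49,0.17,0.16],-8.4)
"

```

```text
t34.37 tcp [0.5151 0.0991 0.1484] open 0.0449 F [ 0.1  0.3 -0.5] -> d [ 0.0091 -0.0116 -0.0747] |d| 0.076 w [-0.0004  0.3665 -0.0007]
```

Call:
apply_moves --commands '[[[0.002, -0.003, -0.016, 0, 0.12, 0, 0.045], [0.005, -0.007, -0.04, 0, 0.24, 0, 0.045], [0.008, -0.011, -0.064, 0, 0.35, 0, 0.045], [0.009, -0.012, -0.073, 0, 0.366, 0, 0.045], [0.009, -0.012, -0.074, 0, 0.366, 0, 0.045]]]'

```text
t: 34.78
ee_pos: [0.489, 0.1722, 0.1609]
orientation: [-0.148, -2.153, 2.151]
wrist_force: [-0.4, 0.2, 0.2]
opening: 0.0448
```

```bash
sleep 0; python3 -c "
from h import *
optics.grab_frame('wrist'); optics.grab_frame('wrist')
f=optics.grab_frame('wrist');np.savez('w23.npz',**f);cv2.imwrite('pics/w23.png',f['img'][:,:,::-1])
go([0.49,0.17,0.16],-8.4)
"

```

```text
t34.93 tcp [0.4902 0.1681 0.1598] open 0.0452 F [-0.4 -0.1 -0.3] -> d [ 0.0004 -0.0002 -0.0019] |d| 0.002 w [-0.0009  0.0062 -0.0004]
```

View pics/w23.png

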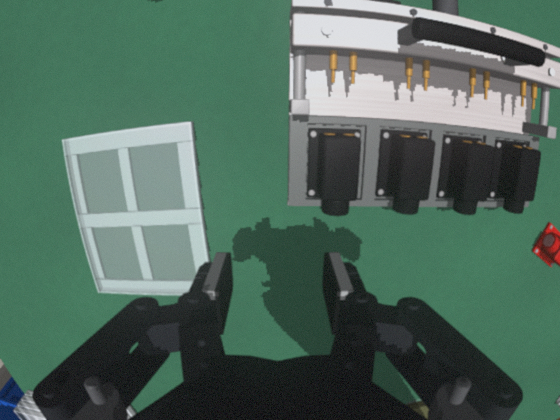

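```bash
python3 -c "
import cv2
i=cv2.imread('pics/w23.png')
cv2.imwrite('pics/c23a.png',cv2.resize(i[115:300,55:215],None,fx=3.2,fy=3.2,interpolation=cv2.INTER_CUBIC))
cv2.imwrite('pics/c23b.png',cv2.convertScaleAbs(cv2.resize(i[110:220,285:550],None,fx=3,fy=3,interpolation=cv2.INTER_CUBIC),alpha=1.6))"

```

```text
(no output)
```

View pics/c23a.png

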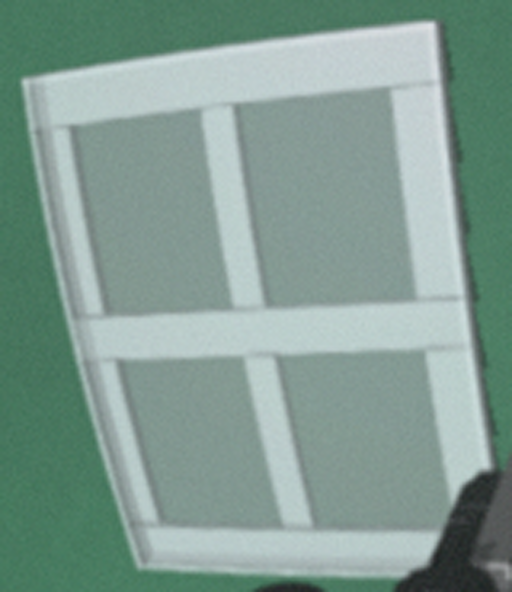

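View pics/c23b.png

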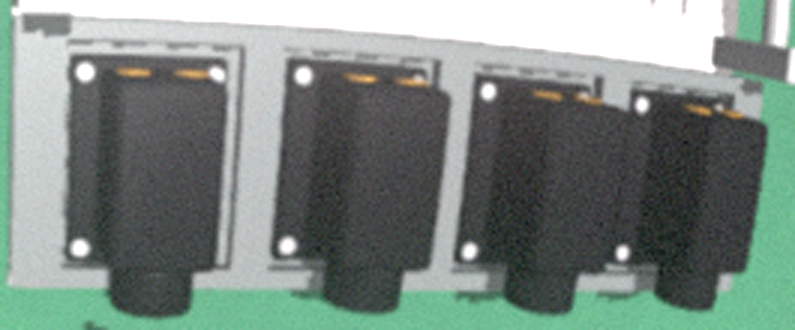

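```bash
python3 -c "
from h import *
f=np.load('w23.npz')
def q(p,u0,v0,s,z): p=np.array(p,float); return onplane(f,u0+p[:,0]/s-.35,v0+p[:,1]/s-.35,z,True)[:,:2]
c=q([(24,80),(438,22),(140,568)],55,115,3.2,.009)
print('corners',c.round(4).tolist(),'W',np.linalg.norm(c[0]-c[1]),'L',np.linalg.norm(c[0]-c[2]))
a=c[0]-c[2]; b=c[0]-c[1]; print('yaw',np.degrees(np.arctan2(a[1],a[0])),np.degrees(np.arctan2(-b[0],b[1])),'centre',(c[1]+c[2])/2)
m=q([(85,72),(218,72),(79,248)],285,110,3,.0265); print('n3 unit',((m[1]+m[2])/2).round(4),np.linalg.norm(m[0]-m[1]),np.linalg.norm(m[0]-m[2]))
for nm,p in {'n2':[(304,76),(288,246)],'n1':[(488,92),(469,251)],'n0':[(642,105),(622,253)]}.items():
  m=q(p,285,110,3,.0265); d=(m[0]-m[1]); L=np.linalg.norm(d); d/=L; print(nm,(m.mean(0)+np.array([d[1],-d[0]])*.0193).round(4),L.round(4),np.degrees(np.arctan2(d[1],d[0])).round(1))
np.savez('dummy.npz')
f=optics.grab_frame('top'); np.savez('t23.npz',**f)
hsv=cv2.cvtColor(f['img'],cv2.COLOR_RGB2HSV); k=np.zeros(hsv.shape[:2],np.uint8); k[195:285,90:185]=((hsv[...,1]<70)|(hsv[...,2]<60))[195:285,90:185]
print('top',np.round(rect(f,k,.009),1))
cv2.imwrite('pics/t23.png',f['img'][:,:,::-1])
"

```

```text
corners [[0.5759, 0.3873], [0.5633, 0.2389], [0.392, 0.4028]] W 0.14897157541924919 L 0.18453263619581078
yaw -4.818803230548611 -4.8275706278648975 centre [0.47765719 0.32084836]
n3 unit [0.5096 0.1168] 0.03889150990754235 0.05215196472250724
n2 [0.5006 0.0525] 0.0521 -9.2
n1 [ 0.4909 -0.0104] 0.0518 -8.4
n0 [ 0.4824 -0.0745] 0.052 -7.5
top [479.8 300.4 207.6 244.1  89.6]
```

View pics/t23.png

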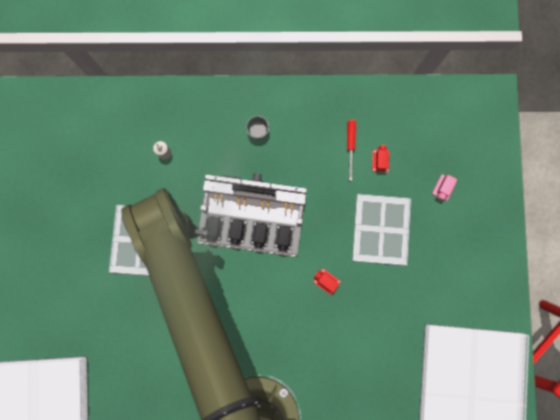

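```bash
python3 -c "
from h import *
go([0.5098,0.1165,0.075],-8.4)
"

```

```text
t34.98 tcp [0.4903 0.1677 0.1596] open 0.0449 F [-0.4 -0.1 -0.1] -> d [-0.0266  0.0847  0.0478] |d| 0.101 w [-0.0009  0.005  -0.0001]
```

Call:
apply_moves --commands '[[[-0.006, 0.004, 0.012, 0, 0.004, 0, 0.045], [-0.016, 0.02, 0.028, 0, 0.004, 0, 0.045], [-0.023, 0.045, 0.042, 0, 0.004, 0, 0.045], [-0.0266, 0.07, 0.0475, 0, 0.004, 0, 0.045], [-0.0266, 0.084, 0.0478, 0, 0.004, 0, 0.045]]]'

```text
t: 35.4
ee_pos: [0.5092, 0.1126, 0.0725]
orientation: [-0.158, -2.139, 2.144]
wrist_force: [0.3, -0.5, -0.3]
opening: 0.045
```

Call:
apply_moves --commands '[[[0, 0.003, 0, 0, 0, 0, 0.045], [0, 0.008, 0, 0, 0, 0, 0.045], [0, 0.012, 0, 0, 0, 0, 0.045], [0, 0.014, 0, 0, 0, 0, 0.045], [0, 0.014, 0, 0, 0, 0, 0.045]]]'

```text
t: 35.82
ee_pos: [0.5098, 0.1181, 0.062]
orientation: [-0.156, -2.147, 2.147]
wrist_force: [-0.1, 0.8, -0.2]
opening: 0.045
```

```bash
python3 -c "
from h import *
go([0.5098,0.1165,0.0335],-8.4)
"

```

```text
t35.82 tcp [0.5098 0.1181 0.062 ] open 0.0450 F [-0.1  0.8 -0.2] -> d [-0.0002  0.0285  0.0016] |d| 0.029 w [ 0.      0.0024 -0.0007]
```

Call:
apply_moves --commands '[[[0, 0.004, 0.0008, 0, 0, 0, 0.045], [0, 0.012, 0.0008, 0, 0, 0, 0.045], [0, 0.02, 0.0008, 0, 0, 0, 0.045], [0, 0.026, 0.0008, 0, 0, 0, 0.045], [0, 0.028, 0.0008, 0, 0, 0, 0.042]]]'

```text
t: 36.23
ee_pos: [0.5083, 0.117, 0.0321]
orientation: [-0.153, -2.145, 2.146]
wrist_force: [0.1, -0.0, 0.2]
opening: 0.0418
```

Call:
apply_moves --commands '[[[0, 0, 0, 0, 0, 0, 0.037], [0, 0, 0, 0, 0, 0, 0.033], [0, 0, 0, 0, 0, 0, 0.031], [0, 0, 0, 0, 0, 0, 0.03], [0, 0, 0, 0, 0, 0, 0.0291]]]'

```text
t: 36.65
ee_pos: [0.5097, 0.1172, 0.034]
orientation: [-0.156, -2.147, 2.147]
wrist_force: [-0.7, -0.7, 1.3]
opening: 0.0295
```

```bash
python3 -c "
from h import *
go([0.5098,0.1165,0.0335],-8.4)
go([0.5213,0.3493,0.09],-4.8)
"

```

```text
t36.65 tcp [0.5097 0.1172 0.034 ] open 0.0295 F [-0.7 -0.7  1.3] -> d [-0.0002  0.0005  0.0007] |d| 0.001 w [-0.      0.0019 -0.0007]
t36.65 tcp [0.5097 0.1172 0.034 ] open 0.0295 F [-0.7 -0.7  1.3] -> d [ 0.0219 -0.056  -0.2314] |d| 0.239 w [-0.     -0.0609 -0.0007]
```

Call:
apply_moves --commands '[[[0, -0.006, 0, 0, 0, 0, 0.029], [0, -0.022, 0, 0, 0, 0, 0.029], [0.002, -0.04, -0.018, 0, 0, 0, 0.029], [0.005, -0.05, -0.05, 0, 0, 0, 0.029], [0.008, -0.055, -0.088, 0, 0, 0, 0.029]]]'

```text
t: 37.07
ee_pos: [0.5159, 0.2041, 0.0909]
orientation: [-0.165, -2.144, 2.146]
wrist_force: [0.8, 0.7, -0.9]
opening: 0.0294
```

Call:
apply_moves --commands '[[[0.004, 0, -0.04, 0, 0, 0, 0.029], [0.008, 0, -0.08, 0, 0, 0, 0.029], [0.011, 0, -0.112, 0, -0.01, 0, 0.029], [0.013, 0, -0.134, 0, -0.03, 0, 0.029], [0.0135, 0.002, -0.142, 0, -0.06, 0, 0.029]]]'

```text
t: 37.48
ee_pos: [0.5199, 0.3535, 0.0877]
orientation: [-0.085, -2.186, 2.177]
wrist_force: [-1.2, 0.8, -1.2]
opening: 0.0295
```

```bash
python3 -c "
from h import *
go([0.5213,0.3493,0.05],-4.8)
f=optics.grab_frame('wrist');np.savez('w24.npz',**f);cv2.imwrite('pics/w24.png',f['img'][:,:,::-1])
"

```

```text
t37.48 tcp [0.5199 0.3535 0.0877] open 0.0295 F [-1.2  0.8 -1.2] -> d [-0.0018  0.0377  0.0042] |d| 0.038 w [0.0041 0.0059 0.0001]
```

View pics/w24.png

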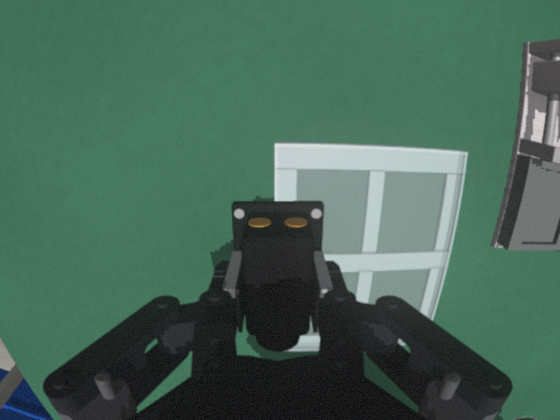

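```bash
python3 -c "
from h import *
f=np.load('w24.npz'); print(tcorn(f,[.4777,.3208],-4.8))
f=optics.grab_frame('wrist');np.savez('w25.npz',**f);cv2.imwrite('pics/w25.png',f['img'][:,:,::-1]);print(tcorn(f,[.4777,.3208],-4.8))
go([0.5213,0.3493,0.05],-4.8)
i=f['img'][:,:,::-1]
cv2.imwrite('pics/c25.png',cv2.resize(i[135:355,260:480],None,fx=2.7,fy=2.7,interpolation=cv2.INTER_CUBIC))
"

```

```text
[[224.4, 140.6], [428.8, 146.0], [393.4, 343.1], [236.2, 347.3]]
[[222.9, 140.7], [428.2, 146.3], [392.5, 343.8], [234.8, 347.7]]
t37.58 tcp [0.5203 0.3496 0.0865] open 0.0295 F [ 0.  -0.7 -0.6] -> d [-0.0011  0.0365  0.0002] |d| 0.036 w [0.0005 0.0029 0.0011]
```

View pics/c25.png

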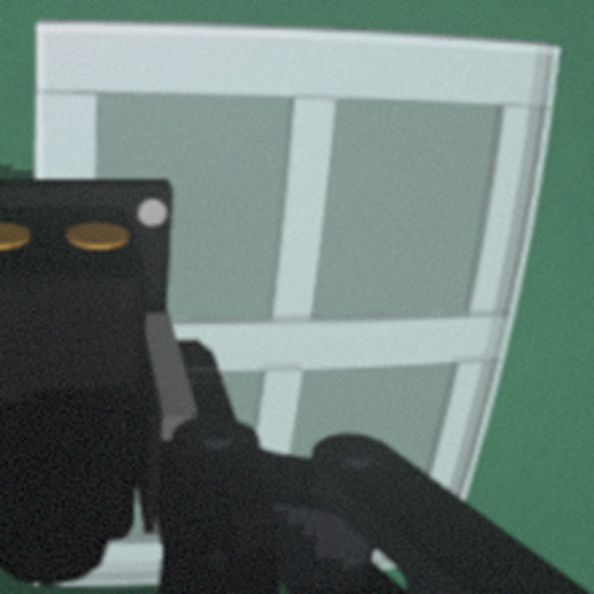

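```bash
cat >> h.py <<'E'
def tray3(f,TL,TR,BL,z=.009):
    p=np.array([TL,TR,BL],float); c=onplane(f,p[:,0],p[:,1],z,True)[:,:2]
    a=c[0]-c[2]; b=c[0]-c[1]; y1=np.degrees(np.arctan2(a[1],a[0])); y2=np.degrees(np.arctan2(-b[0],b[1])); T=(c[1]+c[2])/2
    print('W %.4f L %.4f'%(np.linalg.norm(b),np.linalg.norm(a)),'yaw',round(y1,2),round(y2,2),'centre',T.round(4))
    y=np.radians(y1*.55+y2*.45); ex=np.array([np.cos(y),np.sin(y)]); ey=np.array([-ex[1],ex[0]])
    for sx in (1,-1):
        for sy in (1,-1): print('pocket',sx,sy,(T+.041*sx*ex+.032*sy*ey).round(4))
E
python3 -c "
from h import *
f=np.load('w25.npz')
P=[(260+u/2.7-.3,135+v/2.7-.3) for u,v in [(38,22),(559,48),(35,583)]]; print(P)
tray3(f,*P)
"

```

```text
[(273.77407407407406, 142.84814814814814), (466.737037037037, 152.47777777777776), (272.6629629629629, 350.6259259259259)]
W 0.1483 L 0.1848 yaw -4.92 -5.13 centre [0.4723 0.2862]
pocket 1 1 [0.516  0.3145]
pocket 1 -1 [0.5104 0.2508]
pocket -1 1 [0.4343 0.3217]
pocket -1 -1 [0.4287 0.2579]
```

```bash
python3 -c "
from h import *
go([0.516,0.3145,0.04],-5)
"

```

```text
t37.58 tcp [0.5203 0.3496 0.0865] open 0.0295 F [ 0.  -0.7 -0.6] -> d [0.0014 0.0465 0.0354] |d| 0.058 w [0.0005 0.0064 0.0011]
```

Call:
apply_moves --commands '[[[0, 0.002, 0.008, 0, 0.006, 0, 0.029], [0.001, 0.006, 0.02, 0, 0.006, 0, 0.029], [0.0014, 0.016, 0.031, 0, 0.006, 0, 0.029], [0.0014, 0.027, 0.0354, 0, 0.006, 0, 0.029], [0.0014, 0.034, 0.0354, 0, 0.006, 0, 0.029]]]'

```text
t: 38.0
ee_pos: [0.5173, 0.3076, 0.051]
orientation: [-0.104, -2.168, 2.176]
wrist_force: [-0.8, -0.2, -1.8]
opening: 0.0296
```

Call:
apply_moves --commands '[[[0, 0.003, 0, 0, 0, 0, 0.029], [0, 0.007, 0, 0, 0, 0, 0.029], [0, 0.011, 0, 0, 0, 0, 0.029], [0, 0.0125, 0, 0, 0, 0, 0.029], [0, 0.0125, 0, 0, 0, 0, 0.029]]]'

```text
t: 38.42
ee_pos: [0.5165, 0.3132, 0.0398]
orientation: [-0.097, -2.175, 2.175]
wrist_force: [0.2, -0.2, -0.3]
opening: 0.0296
```

```bash
python3 -c "
from h import *
f=optics.grab_frame('wrist');np.savez('w26.npz',**f);cv2.imwrite('pics/w26.png',f['img'][:,:,::-1]);print(tcorn(f,[.4723,.2862],-5))
go([0.516,0.3145,0.017],-5)
"

```

```text
[[200.1, 156.5], [453.0, 159.8], [403.2, 380.4], [225.2, 387.9]]
t38.47 tcp [0.5167 0.3133 0.0401] open 0.0294 F [ 0.3 -0.2 -0.4] -> d [ 0.0008  0.0231 -0.0011] |d| 0.023 w [ 0.0002 -0.0026  0.0002]
```

View pics/w26.png

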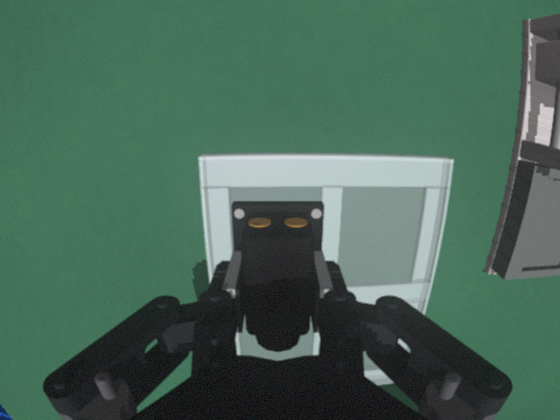

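Call:
apply_moves --commands '[[[0.0007, 0.004, -0.001, 0, -0.002, 0, 0.029], [0.0007, 0.011, -0.001, 0, -0.002, 0, 0.029], [0.0007, 0.017, -0.001, 0, -0.002, 0, 0.029], [0.0007, 0.021, -0.001, 0, -0.002, 0, 0.029], [0.0007, 0.0225, -0.001, 0, -0.002, 0, 0.029]]]'

```text
t: 38.88
ee_pos: [0.5156, 0.3134, 0.0171]
orientation: [-0.095, -2.174, 2.177]
wrist_force: [-4.2, -2.7, 8.7]
opening: 0.0297
```

Call:
apply_moves --commands '[[[0, 0.0004, 0, 0, 0, 0, 0.029], [0, 0.0004, 0, 0, 0, 0, 0.031], [0, 0.0004, 0, 0, 0, 0, 0.036], [0, 0.0004, 0, 0, 0, 0, 0.042], [0, -0.002, 0, 0, 0, 0, 0.045]]]'

```text
t: 39.3
ee_pos: [0.5161, 0.3136, 0.0193]
orientation: [-0.096, -2.175, 2.176]
wrist_force: [0.2, -0.5, -0.3]
opening: 0.0448
```

Call:
apply_moves --commands '[[[0, -0.01, 0, 0, 0, 0, 0.045], [0, -0.035, 0, 0, 0, 0, 0.045], [0, -0.065, 0, 0, 0, 0, 0.045], [0, -0.09, 0, 0, 0, 0, 0.045], [0, -0.1, 0, 0, 0, 0, 0.045]]]'

```text
t: 39.72
ee_pos: [0.5181, 0.3155, 0.1246]
orientation: [-0.103, -2.183, 2.175]
wrist_force: [-0.0, 0.9, 0.8]
opening: 0.0452
```

```bash
python3 -c "
from h import *
f=optics.grab_frame('wrist');np.savez('w27.npz',**f);cv2.imwrite('pics/w27.png',f['img'][:,:,::-1]);print(tcorn(f,[.4723,.2862],-5))
go([0.5006,0.0525,0.115],-5)
"

```

```text
[[228.0, 140.8], [406.2, 143.6], [381.3, 323.3], [238.3, 326.7]]
t39.77 tcp [0.5185 0.3156 0.125 ] open 0.0448 F [0.  0.5 1.8] -> d [-0.0054  0.009   0.2637] |d| 0.264 w [ 0.004  -0.0012 -0.0067]
```

View pics/w27.png

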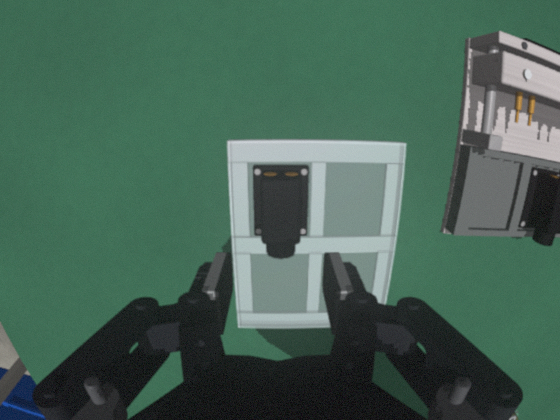

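Call:
apply_moves --commands '[[[0, 0, 0.018, 0, 0, 0, 0.045], [0, 0, 0.056, 0, 0, 0, 0.045], [0.0, 0, 0.096, 0, 0, 0, 0.045], [-0.002, 0, 0.136, 0, 0, 0, 0.045], [-0.004, 0.002, 0.174, 0, 0, 0, 0.045]]]'

```text
t: 40.18
ee_pos: [0.504, 0.138, 0.117]
orientation: [-0.096, -2.175, 2.177]
wrist_force: [1.2, 0.5, -0.6]
opening: 0.0452
```

Call:
apply_moves --commands '[[[0, 0.008, 0.036, 0, 0.01, 0, 0.045], [0, 0.018, 0.064, 0, 0.03, 0, 0.045], [0, 0.03, 0.082, 0, 0.05, 0, 0.045], [0, 0.04, 0.087, 0, 0.06, 0, 0.045], [0, 0.044, 0.088, 0, 0.06, 0, 0.045]]]'

```text
t: 40.6
ee_pos: [0.4955, 0.051, 0.0716]
orientation: [-0.159, -2.14, 2.142]
wrist_force: [-1.0, -0.1, -0.1]
opening: 0.0452
```

```bash
python3 -c "
from h import *
optics.grab_frame('wrist');f=optics.grab_frame('wrist');np.savez('w28.npz',**f);cv2.imwrite('pics/w28.png',f['img'][:,:,::-1])
go([0.5006,0.0525,0.0335],-8.4)
"

```

```text
t40.70 tcp [0.4962 0.0538 0.0726] open 0.0451 F [-0.1  0.1  0.2] -> d [-0.0046  0.0391  0.0007] |d| 0.039 w [ 0.0007 -0.0003  0.0022]
```

View pics/w28.png

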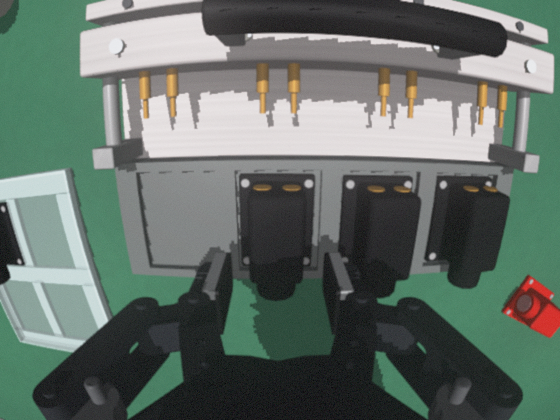

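Call:
apply_moves --commands '[[[-0.003, 0.004, 0.0007, 0, 0, 0, 0.045], [-0.0046, 0.012, 0.0007, 0, 0, 0, 0.045], [-0.0046, 0.022, 0.0007, 0, 0, 0, 0.045], [-0.0046, 0.031, 0.0007, 0, 0, 0, 0.045], [-0.0046, 0.035, 0.0007, 0, 0, 0, 0.045]]]'

```text
t: 41.12
ee_pos: [0.5003, 0.0516, 0.0368]
orientation: [-0.156, -2.143, 2.144]
wrist_force: [-0.6, -0.5, -0.0]
opening: 0.0448
```

Call:
apply_moves --commands '[[[0, 0.003, 0, 0, 0, 0, 0.042], [0, 0.004, 0, 0, 0, 0, 0.037], [0, 0.004, 0, 0, 0, 0, 0.034], [0, 0.004, 0, 0, 0, 0, 0.032], [0, 0.004, 0, 0, 0, 0, 0.031]]]'

```text
t: 41.53
ee_pos: [0.5018, 0.0513, 0.0351]
orientation: [-0.16, -2.145, 2.144]
wrist_force: [-0.5, 0.7, -0.8]
opening: 0.0308
```

```bash
python3 -c "
from h import *
go([0.5006,0.0525,0.0335],-8.4)
"

```

```text
t41.53 tcp [0.5018 0.0513 0.0351] open 0.0308 F [-0.5  0.7 -0.8] -> d [ 0.0014  0.0016 -0.001 ] |d| 0.002 w [ 0.0002 -0.002  -0.0007]
```

Call:
apply_moves --commands '[[[0.001, 0.001, -0.0005, 0, 0, 0, 0.031], [0.001, 0.001, -0.0005, 0, 0, 0, 0.03], [0.001, 0.001, -0.0005, 0, 0, 0, 0.029], [0.001, 0.001, -0.0005, 0, 0, 0, 0.029], [0.001, 0.0, -0.0005, 0, 0, 0, 0.029]]]'

```text
t: 41.95
ee_pos: [0.5004, 0.0517, 0.0346]
orientation: [-0.159, -2.144, 2.144]
wrist_force: [-0.6, -0.1, -1.4]
opening: 0.0295
```

```bash
python3 -c "
from h import *
go([0.4343,0.3217,0.09],-8.4)
"

```

```text
t41.95 tcp [0.5004 0.0517 0.0346] open 0.0295 F [-0.6 -0.1 -1.4] -> d [ 0.1054 -0.0554 -0.2573] |d| 0.283 w [-0.0003 -0.0019  0.0003]
```

Call:
apply_moves --commands '[[[0, -0.008, 0, 0, 0, 0, 0.029], [0.002, -0.026, -0.004, 0, 0, 0, 0.029], [0.012, -0.042, -0.026, 0, 0, 0, 0.029], [0.026, -0.052, -0.06, 0, 0, 0, 0.029], [0.042, -0.056, -0.096, 0, 0, 0, 0.029]]]'

```text
t: 42.37
ee_pos: [0.4747, 0.1527, 0.0929]
orientation: [-0.168, -2.143, 2.143]
wrist_force: [1.1, 0.5, -1.8]
opening: 0.0295
```

Call:
apply_moves --commands '[[[0.015, 0, -0.036, 0, 0, 0, 0.029], [0.03, 0, -0.074, 0, 0, 0, 0.029], [0.045, 0, -0.11, 0, 0, 0, 0.029], [0.056, 0, -0.138, 0, -0.02, 0, 0.029], [0.062, 0, -0.155, 0, -0.04, 0, 0.029]]]'

```text
t: 42.78
ee_pos: [0.4328, 0.3197, 0.0915]
orientation: [-0.112, -2.171, 2.166]
wrist_force: [-0.6, -0.0, -0.4]
opening: 0.0296
```

```bash
python3 -c "
from h import *
f=optics.grab_frame('wrist');np.savez('w29.npz',**f);cv2.imwrite('pics/w29.png',f['img'][:,:,::-1]);print(tcorn(f,[.4723,.2862],-5))
go([0.4343,0.3217,0.04],-5)
"

```

```text
[[211.6, 27.1], [419.7, 32.7], [404.0, 265.4], [224.5, 270.4]]
t42.83 tcp [0.432  0.3226 0.0917] open 0.0294 F [-0.2  3.7 -0.9] -> d [-0.0025  0.0517  0.0009] |d| 0.052 w [ 0.0048 -0.0118  0.0007]
```

View pics/w29.png

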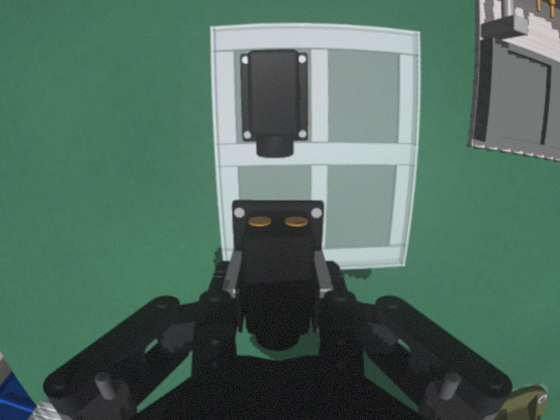

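Call:
apply_moves --commands '[[[-0.001, 0.004, 0, 0, -0.012, 0, 0.029], [-0.002, 0.016, 0, 0, -0.013, 0, 0.029], [-0.002, 0.03, 0, 0, -0.013, 0, 0.029], [-0.002, 0.042, 0, 0, -0.013, 0, 0.029], [-0.002, 0.048, 0, 0, -0.013, 0, 0.029]]]'

```text
t: 43.25
ee_pos: [0.4365, 0.3124, 0.0401]
orientation: [-0.104, -2.166, 2.173]
wrist_force: [-0.2, 0.0, -0.4]
opening: 0.0296
```

```bash
python3 -c "
from h import *
optics.grab_frame('wrist');f=optics.grab_frame('wrist');np.savez('w30.npz',**f);cv2.imwrite('pics/w30.png',f['img'][:,:,::-1]);print(tcorn(f,[.4723,.2862],-5))
go([0.4343,0.3217,0.0172],-5)
"

```

```text
[[181.3, 14.3], [445.6, 23.4], [417.1, 305.2], [203.4, 312.2]]
t43.35 tcp [0.4362 0.3132 0.0408] open 0.0296 F [-0.1 -0.9 -1.3] -> d [ 0.0027  0.0236 -0.0083] |d| 0.025 w [-0.0024 -0.0099  0.0028]
```

View pics/w30.png

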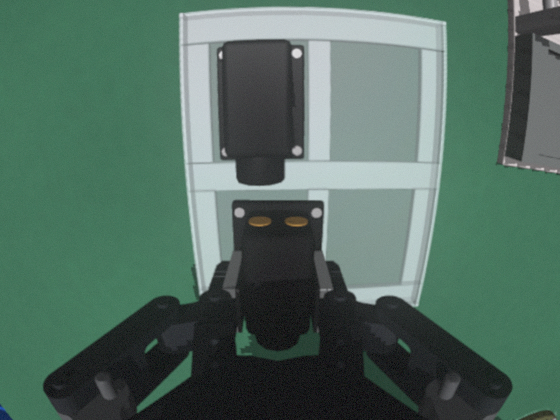

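Call:
apply_moves --commands '[[[0.001, 0, -0.003, 0, -0.009, 0, 0.029], [0.002, 0, -0.006, 0, -0.009, 0, 0.029], [0.0023, 0.001, -0.0075, 0, -0.009, 0, 0.029], [0.0023, 0.003, -0.0075, 0, -0.009, 0, 0.029], [0.0023, 0.005, -0.0075, 0, -0.009, 0, 0.029]]]'

```text
t: 43.77
ee_pos: [0.4355, 0.3233, 0.038]
orientation: [-0.095, -2.178, 2.177]
wrist_force: [-0.4, -0.7, -1.5]
opening: 0.0296
```

```bash
python3 -c "
from h import *
optics.grab_frame('wrist')
go([0.4343,0.3217,0.0172],-5)
"

```

```text
t43.82 tcp [0.4352 0.3228 0.0374] open 0.0297 F [-0.5 -0.8 -2.1] -> d [0.0008 0.0202 0.0012] |d| 0.020 w [-0.0003  0.0009  0.    ]
```

Call:
apply_moves --commands '[[[0.0006, 0.004, 0.0008, 0, 0, 0, 0.029], [0.0006, 0.01, 0.0008, 0, 0, 0, 0.029], [0.0006, 0.015, 0.0008, 0, 0, 0, 0.029], [0.0006, 0.0185, 0.0008, 0, 0, 0, 0.029], [0.0006, 0.0198, 0.0008, 0, 0, 0, 0.029]]]'

```text
t: 44.23
ee_pos: [0.4341, 0.3216, 0.017]
orientation: [-0.093, -2.175, 2.178]
wrist_force: [-2.4, -3.3, 7.3]
opening: 0.0296
```

Call:
apply_moves --commands '[[[0, 0.0003, 0, 0, 0, 0, 0.029], [0, 0.0003, 0, 0, 0, 0, 0.031], [0, 0.0003, 0, 0, 0, 0, 0.036], [0, 0.0003, 0, 0, 0, 0, 0.042], [0, -0.002, 0, 0, 0, 0, 0.045]]]'

```text
t: 44.65
ee_pos: [0.4346, 0.3221, 0.0198]
orientation: [-0.094, -2.177, 2.177]
wrist_force: [-0.1, -0.5, 0.9]
opening: 0.0449
```

Call:
apply_moves --commands '[[[0, -0.01, 0, 0, 0, 0, 0.045], [0, -0.035, 0, 0, 0, 0, 0.045], [0, -0.065, 0, 0, 0, 0, 0.045], [0, -0.09, 0, 0, 0, 0, 0.045], [0, -0.1, 0, 0, 0, 0, 0.045]]]'

```text
t: 45.07
ee_pos: [0.4363, 0.3239, 0.1244]
orientation: [-0.1, -2.184, 2.176]
wrist_force: [0.3, 0.1, 0.6]
opening: 0.0451
```

```bash
python3 -c "
from h import *
f=optics.grab_frame('wrist');np.savez('w31.npz',**f);cv2.imwrite('pics/w31.png',f['img'][:,:,::-1]);print(tcorn(f,[.4723,.2862],-5))
goc([0.4343,0.3217,0.1175],-5,[0.4909,-0.0108,0.1175],-5)
"

```

```text
[[228.6, 39.3], [410.9, 47.2], [395.0, 253.9], [234.3, 255.5]]
cmd-> [-0.0854  0.      0.3263] |d| 0.337 wy 0.0000
```

View pics/w31.png

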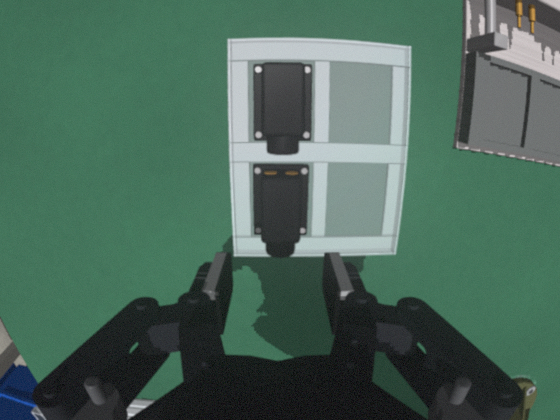

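Call:
apply_moves --commands '[[[-0.004, 0, 0.018, 0, 0, 0, 0.045], [-0.014, 0, 0.055, 0, 0, 0, 0.045], [-0.024, 0, 0.093, 0, 0, 0, 0.045], [-0.034, 0, 0.131, 0, 0, 0, 0.045], [-0.044, 0, 0.169, 0, 0, 0, 0.045]]]'

```text
t: 45.53
ee_pos: [0.4632, 0.148, 0.1191]
orientation: [-0.093, -2.176, 2.178]
wrist_force: [0.8, -0.3, -0.1]
opening: 0.045
```

Call:
apply_moves --commands '[[[-0.01, 0, 0.038, 0, 0, 0, 0.045], [-0.02, 0.004, 0.076, 0, 0, 0, 0.045], [-0.03, 0.01, 0.11, 0, 0, 0, 0.045], [-0.037, 0.018, 0.136, 0, 0.02, 0, 0.045], [-0.0405, 0.028, 0.15, 0, 0.04, 0, 0.045]]]'

```text
t: 45.95
ee_pos: [0.4914, -0.0074, 0.0911]
orientation: [-0.143, -2.151, 2.154]
wrist_force: [0.4, -0.0, -0.1]
opening: 0.0448
```

Call:
apply_moves --commands '[[[0, 0.008, 0.006, 0, 0.02, 0, 0.045], [0, 0.012, 0.0075, 0, 0.02, 0, 0.045], [0, 0.016, 0.0075, 0, 0.02, 0, 0.045], [0, 0.018, 0.0075, 0, 0.02, 0, 0.045], [0, 0.018, 0.0075, 0, 0.02, 0, 0.045]]]'

```text
t: 46.37
ee_pos: [0.49, -0.0084, 0.0735]
orientation: [-0.153, -2.147, 2.146]
wrist_force: [-0.2, 0.1, 0.1]
opening: 0.0444
```

```bash
python3 -c "
from h import *
f=optics.grab_frame('wrist');np.savez('w32.npz',**f);cv2.imwrite('pics/w32.png',f['img'][:,:,::-1])
go([0.4909,-0.0108,0.034],-8.4)
"

```

```text
t46.42 tcp [ 0.4903 -0.0087  0.0739] open 0.0448 F [-0.3  0.4 -0.1] -> d [-0.0009  0.0399  0.002 ] |d| 0.040 w [0.0004 0.0031 0.    ]
```

View pics/w32.png

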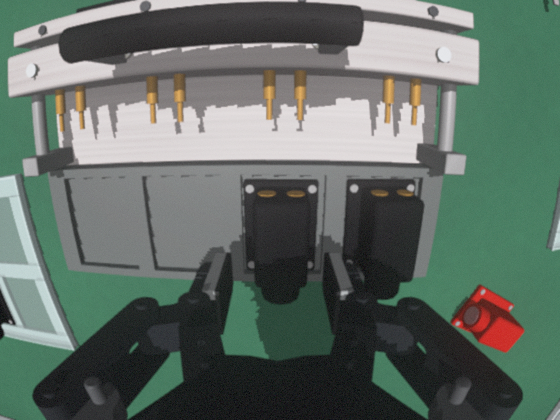

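Call:
apply_moves --commands '[[[-0.0005, 0.004, 0.0015, 0, 0.002, 0, 0.045], [-0.0005, 0.014, 0.0015, 0, 0.002, 0, 0.045], [-0.0005, 0.026, 0.0015, 0, 0.002, 0, 0.045], [-0.0005, 0.035, 0.0015, 0, 0.002, 0, 0.045], [-0.0005, 0.039, 0.0015, 0, 0.002, 0, 0.044]]]'

```text
t: 46.83
ee_pos: [0.489, -0.0119, 0.0327]
orientation: [-0.156, -2.143, 2.143]
wrist_force: [0.3, -0.1, -0.8]
opening: 0.0442
```

Call:
apply_moves --commands '[[[0, 0, 0, 0, 0, 0, 0.04], [0, 0, 0, 0, 0, 0, 0.036], [0, 0, 0, 0, 0, 0, 0.033], [0, 0, 0, 0, 0, 0, 0.032], [0, 0, 0, 0, 0, 0, 0.031]]]'

```text
t: 47.25
ee_pos: [0.491, -0.0118, 0.0354]
orientation: [-0.161, -2.145, 2.145]
wrist_force: [-1.0, 1.1, -0.3]
opening: 0.0313
```

```bash
python3 -c "
from h import *
go([0.4909,-0.0108,0.034],-8.4)
"

```

```text
t47.25 tcp [ 0.491  -0.0118  0.0354] open 0.0313 F [-1.   1.1 -0.3] -> d [ 0.0003  0.0014 -0.001 ] |d| 0.002 w [ 0.0002 -0.0019 -0.001 ]
```

Call:
apply_moves --commands '[[[0, 0.001, -0.0005, 0, 0, 0, 0.031], [0, 0.001, -0.0005, 0, 0, 0, 0.03], [0, 0.001, -0.0005, 0, 0, 0, 0.029], [0, 0.001, -0.0005, 0, 0, 0, 0.029], [0, 0.0, -0.0005, 0, 0, 0, 0.029]]]'

```text
t: 47.67
ee_pos: [0.4904, -0.0116, 0.0348]
orientation: [-0.159, -2.144, 2.144]
wrist_force: [0.5, -0.0, -1.4]
opening: 0.0299
```

```bash
python3 -c "
from h import *
go([0.5104,0.2508,0.09],-8.4)
"

```

```text
t47.67 tcp [ 0.4904 -0.0116  0.0348] open 0.0299 F [ 0.5 -0.  -1.4] -> d [ 0.0191 -0.0553 -0.2625] |d| 0.269 w [-0.0003 -0.0019  0.0004]
```

Call:
apply_moves --commands '[[[0, -0.008, 0, 0, 0, 0, 0.029], [0.001, -0.026, -0.004, 0, 0, 0, 0.029], [0.004, -0.042, -0.026, 0, 0, 0, 0.029], [0.007, -0.052, -0.06, 0, 0, 0, 0.029], [0.01, -0.056, -0.096, 0, 0, 0, 0.029]]]'

```text
t: 48.08
ee_pos: [0.4961, 0.0844, 0.0931]
orientation: [-0.167, -2.142, 2.144]
wrist_force: [1.3, 0.8, -0.8]
opening: 0.0296
```

Call:
apply_moves --commands '[[[0.002, 0, -0.038, 0, 0, 0, 0.029], [0.004, 0, -0.078, 0, 0, 0, 0.029], [0.006, 0, -0.118, 0, 0, 0, 0.029], [0.008, 0, -0.145, 0, -0.02, 0, 0.029], [0.009, 0, -0.16, 0, -0.05, 0, 0.029]]]'

```text
t: 48.5
ee_pos: [0.5088, 0.2492, 0.0915]
orientation: [-0.101, -2.177, 2.171]
wrist_force: [0.2, 0.2, -0.5]
opening: 0.0294
```

Call:
apply_moves --commands '[[[0, 0.004, -0.006, 0, -0.009, 0, 0.029], [0, 0.014, -0.008, 0, -0.009, 0, 0.029], [0, 0.026, -0.008, 0, -0.009, 0, 0.029], [0, 0.036, -0.008, 0, -0.009, 0, 0.029], [0, 0.04, -0.008, 0, -0.009, 0, 0.029]]]'

```text
t: 48.92
ee_pos: [0.5094, 0.2491, 0.0479]
orientation: [-0.097, -2.169, 2.176]
wrist_force: [-0.8, -0.5, -0.7]
opening: 0.0296
```

```bash
python3 -c "
from h import *
optics.grab_frame('wrist');f=optics.grab_frame('wrist');np.savez('w33.npz',**f);cv2.imwrite('pics/w33.png',f['img'][:,:,::-1]);print(tcorn(f,[.4723,.2862],-5))
go([0.5104,0.2508,0.0175],-5)
"

```

```text
[[105.3, 156.0], [349.0, 150.5], [328.2, 378.7], [153.6, 372.8]]
t49.02 tcp [0.5098 0.2502 0.0491] open 0.0297 F [ 0.1  0.7 -1.6] -> d [-0.0007  0.0316 -0.0007] |d| 0.032 w [-0.0022 -0.0045  0.0027]
```

View pics/w33.png

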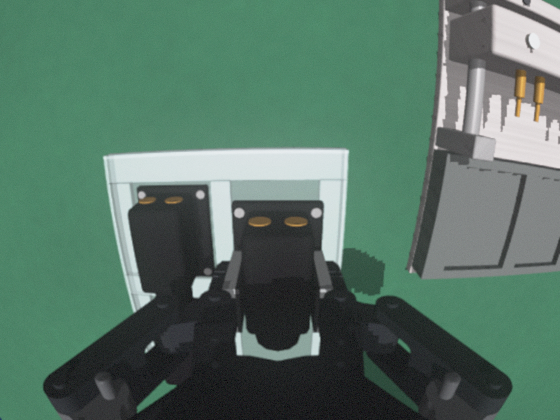

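Call:
apply_moves --commands '[[[-0.0005, 0.005, 0, 0, -0.004, 0, 0.029], [-0.0005, 0.013, 0, 0, -0.004, 0, 0.029], [-0.0005, 0.021, 0, 0, -0.004, 0, 0.029], [-0.0005, 0.028, 0, 0, -0.004, 0, 0.029], [-0.0005, 0.031, 0, 0, -0.004, 0, 0.029]]]'

```text
t: 49.43
ee_pos: [0.5102, 0.2519, 0.0184]
orientation: [-0.091, -2.176, 2.178]
wrist_force: [-0.3, -0.9, -1.5]
opening: 0.0293
```

Call:
apply_moves --commands '[[[0, 0.0004, 0, 0, 0, 0, 0.029], [0, 0.0004, 0, 0, 0, 0, 0.031], [0, 0.0004, 0, 0, 0, 0, 0.036], [0, 0.0004, 0, 0, 0, 0, 0.042], [0, -0.002, 0, 0, 0, 0, 0.045]]]'

```text
t: 49.85
ee_pos: [0.5111, 0.2524, 0.0221]
orientation: [-0.093, -2.178, 2.178]
wrist_force: [-0.4, 0.5, -0.5]
opening: 0.0451
```

Call:
apply_moves --commands '[[[0, -0.01, 0, 0, 0, 0, 0.045], [0, -0.035, 0, 0, 0, 0, 0.045], [0, -0.065, 0, 0, 0, 0, 0.045], [0, -0.09, 0, 0, 0, 0, 0.045], [0, -0.1, 0, 0, 0, 0, 0.045]]]'

```text
t: 50.27
ee_pos: [0.5131, 0.2539, 0.1269]
orientation: [-0.1, -2.184, 2.178]
wrist_force: [0.7, 0.8, 0.7]
opening: 0.0451
```

```bash
python3 -c "
from h import *
f=optics.grab_frame('wrist');np.savez('w34.npz',**f);cv2.imwrite('pics/w34.png',f['img'][:,:,::-1]);print(tcorn(f,[.4723,.2862],-5))
goc([0.5104,0.2508,0.1175],-5,[0.4822,-0.0745,0.1175],-5)
"

```

```text
[[157.1, 143.1], [334.6, 141.3], [322.5, 325.7], [179.9, 322.4]]
cmd-> [-3.000e-04  0.000e+00  3.265e-01] |d| 0.327 wy 0.0000
```

View pics/w34.png

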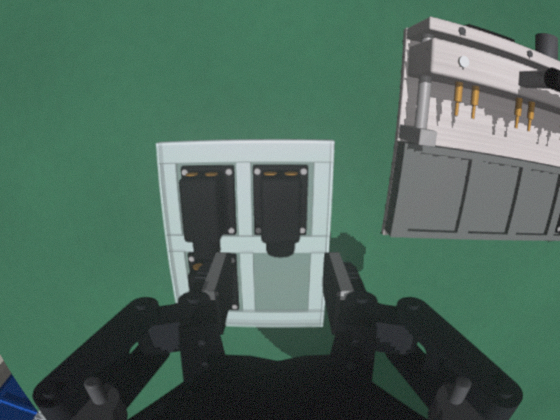

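Call:
apply_moves --commands '[[[0, 0, 0.018, 0, 0, 0, 0.045], [0, 0, 0.055, 0, 0, 0, 0.045], [0, 0, 0.093, 0, 0, 0, 0.045], [0, 0, 0.131, 0, 0, 0, 0.045], [0, 0, 0.169, 0, 0, 0, 0.045]]]'

```text
t: 50.73
ee_pos: [0.4955, 0.0823, 0.1211]
orientation: [-0.092, -2.177, 2.178]
wrist_force: [0.8, -0.8, -0.2]
opening: 0.0448
```

Call:
apply_moves --commands '[[[0, 0, 0.038, 0, 0, 0, 0.045], [0, 0.004, 0.076, 0, 0, 0, 0.045], [0, 0.01, 0.11, 0, 0, 0, 0.045], [0, 0.018, 0.137, 0, 0.02, 0, 0.045], [0, 0.028, 0.151, 0, 0.04, 0, 0.045]]]'

```text
t: 51.15
ee_pos: [0.4828, -0.0708, 0.0932]
orientation: [-0.142, -2.151, 2.155]
wrist_force: [-0.2, -0.4, -0.2]
opening: 0.045
```

Call:
apply_moves --commands '[[[0, 0.008, 0.006, 0, 0.02, 0, 0.045], [0, 0.012, 0.008, 0, 0.02, 0, 0.045], [0, 0.016, 0.008, 0, 0.02, 0, 0.045], [0, 0.018, 0.008, 0, 0.02, 0, 0.045], [0, 0.018, 0.008, 0, 0.02, 0, 0.045]]]'

```text
t: 51.57
ee_pos: [0.4827, -0.0723, 0.0755]
orientation: [-0.152, -2.148, 2.146]
wrist_force: [0.0, -0.1, 0.6]
opening: 0.0452
```

```bash
python3 -c "
from h import *
f=optics.grab_frame('wrist');np.savez('w35.npz',**f);cv2.imwrite('pics/w35.png',f['img'][:,:,::-1])
go([0.4822,-0.0745,0.034],-8.4)
"

```

```text
t51.62 tcp [ 0.483  -0.0726  0.0759] open 0.0447 F [-0.3  0.7 -0.6] -> d [0.0005 0.0419 0.002 ] |d| 0.042 w [0.0005 0.004  0.0001]
```

View pics/w35.png

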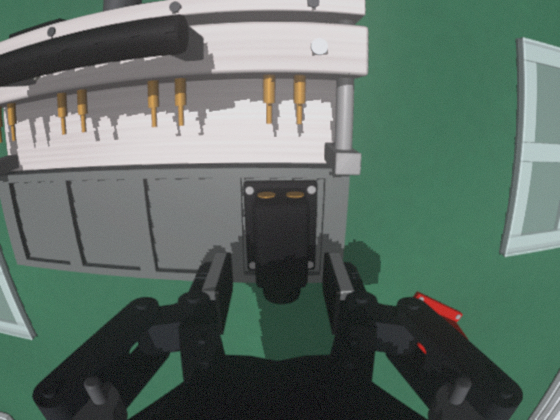

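Call:
apply_moves --commands '[[[0, 0.005, 0.0015, 0, 0.003, 0, 0.045], [0, 0.016, 0.0015, 0, 0.003, 0, 0.045], [0, 0.028, 0.0015, 0, 0.003, 0, 0.045], [0, 0.038, 0.0015, 0, 0.003, 0, 0.045], [0, 0.042, 0.0015, 0, 0.003, 0, 0.044]]]'

```text
t: 52.03
ee_pos: [0.4808, -0.0755, 0.0315]
orientation: [-0.156, -2.143, 2.142]
wrist_force: [-0.1, -0.3, -0.3]
opening: 0.0439
```

Call:
apply_moves --commands '[[[0, 0, 0, 0, 0, 0, 0.04], [0, 0, 0, 0, 0, 0, 0.036], [0, 0, 0, 0, 0, 0, 0.033], [0, 0, 0, 0, 0, 0, 0.032], [0, 0, 0, 0, 0, 0, 0.031]]]'

```text
t: 52.45
ee_pos: [0.483, -0.0758, 0.0344]
orientation: [-0.161, -2.145, 2.145]
wrist_force: [0.9, 0.1, -0.3]
opening: 0.0309
```

Call:
apply_moves --commands '[[[0, 0, 0, 0, 0, 0, 0.031], [0, 0, 0, 0, 0, 0, 0.03], [0, 0, 0, 0, 0, 0, 0.029], [0, 0, 0, 0, 0, 0, 0.029], [0, 0, 0, 0, 0, 0, 0.029]]]'

```text
t: 52.87
ee_pos: [0.483, -0.0758, 0.0344]
orientation: [-0.161, -2.145, 2.145]
wrist_force: [0.5, 1.3, 4.5]
opening: 0.0295
```

```bash
python3 -c "
from h import *
go([0.4287,0.2579,0.09],-8.4)
"

```

```text
t52.87 tcp [ 0.483  -0.0758  0.0344] open 0.0295 F [0.5 1.3 4.5] -> d [ 0.103  -0.0557 -0.322 ] |d| 0.343 w [-0.     -0.0019 -0.001 ]
```

Call:
apply_moves --commands '[[[0, -0.008, 0, 0, 0, 0, 0.029], [0.001, -0.026, -0.004, 0, 0, 0, 0.029], [0.008, -0.042, -0.026, 0, 0, 0, 0.029], [0.018, -0.052, -0.06, 0, 0, 0, 0.029], [0.03, -0.056, -0.096, 0, 0, 0, 0.029]]]'

```text
t: 53.28
ee_pos: [0.4679, 0.0229, 0.0917]
orientation: [-0.167, -2.142, 2.144]
wrist_force: [1.0, 0.9, -1.2]
opening: 0.0296
```

Call:
apply_moves --commands '[[[0.012, 0, -0.038, 0, 0, 0, 0.029], [0.024, 0, -0.076, 0, 0, 0, 0.029], [0.036, 0, -0.114, 0, 0, 0, 0.029], [0.048, 0, -0.152, 0, 0, 0, 0.029], [0.059, 0, -0.186, 0, 0, 0, 0.029]]]'

```text
t: 53.7
ee_pos: [0.4352, 0.218, 0.0902]
orientation: [-0.159, -2.144, 2.145]
wrist_force: [1.4, -0.6, -0.4]
opening: 0.0294
```

Call:
apply_moves --commands '[[[0.007, 0, -0.022, 0, -0.01, 0, 0.029], [0.011, 0.002, -0.034, 0, -0.03, 0, 0.029], [0.013, 0.008, -0.04, 0, -0.055, 0, 0.029], [0.013, 0.018, -0.04, 0, -0.06, 0, 0.029], [0.013, 0.026, -0.04, 0, -0.06, 0, 0.029]]]'

```text
t: 54.12
ee_pos: [0.4294, 0.2556, 0.0623]
orientation: [-0.097, -2.173, 2.177]
wrist_force: [0.5, -0.6, -1.0]
opening: 0.0295
```

```bash
python3 -c "
from h import *
optics.grab_frame('wrist');f=optics.grab_frame('wrist');np.savez('w36.npz',**f);cv2.imwrite('pics/w36.png',f['img'][:,:,::-1]);print(tcorn(f,[.4723,.2862],-5))
go([0.4293,0.2579,0.0175],-5)
"

```

```text
[[106.6, 30.8], [342.5, 16.0], [332.0, 291.7], [134.5, 287.8]]
t54.22 tcp [0.4284 0.2545 0.0614] open 0.0294 F [-0.6 -1.1 -0.4] -> d [-0.0007  0.0439 -0.0036] |d| 0.044 w [-0.0033 -0.0043  0.0038]
```

View pics/w36.png

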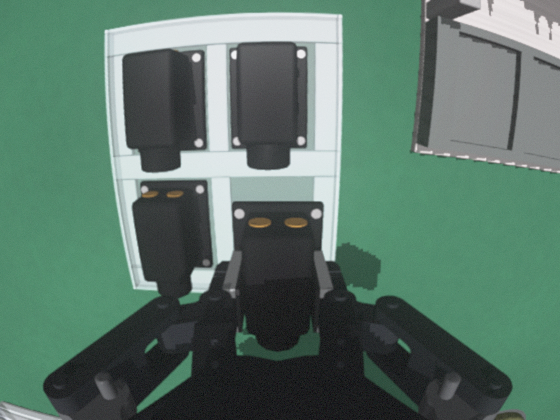

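Call:
apply_moves --commands '[[[-0.0005, 0.003, -0.002, 0, -0.004, 0, 0.029], [-0.0007, 0.01, -0.003, 0, -0.004, 0, 0.029], [-0.0007, 0.017, -0.003, 0, -0.004, 0, 0.029], [-0.0007, 0.022, -0.003, 0, -0.004, 0, 0.029], [-0.0007, 0.023, -0.003, 0, -0.004, 0, 0.029]]]'

```text
t: 54.63
ee_pos: [0.4295, 0.2599, 0.0396]
orientation: [-0.09, -2.176, 2.178]
wrist_force: [-0.0, -0.2, -0.8]
opening: 0.0296
```

```bash
python3 -c "
from h import *
optics.grab_frame('wrist')
go([0.4293,0.2579,0.0175],-5)
"

```

```text
t54.68 tcp [0.4296 0.2602 0.0399] open 0.0298 F [-0.   0.  -1.7] -> d [0.0001 0.0224 0.0023] |d| 0.023 w [-0.0008  0.0027  0.0015]
```

Call:
apply_moves --commands '[[[0, 0.004, 0.0015, 0, 0.002, 0, 0.029], [0, 0.01, 0.0018, 0, 0.002, 0, 0.029], [0, 0.016, 0.0018, 0, 0.002, 0, 0.029], [0, 0.02, 0.0018, 0, 0.002, 0, 0.029], [0, 0.022, 0.0018, 0, 0.002, 0, 0.029]]]'

```text
t: 55.1
ee_pos: [0.4296, 0.2585, 0.018]
orientation: [-0.093, -2.176, 2.177]
wrist_force: [-0.9, 0.4, -0.8]
opening: 0.0294
```

Call:
apply_moves --commands '[[[0, 0.0004, 0, 0, 0, 0, 0.029], [0, 0.0004, 0, 0, 0, 0, 0.031], [0, 0.0004, 0, 0, 0, 0, 0.036], [0, 0.0004, 0, 0, 0, 0, 0.042], [0, -0.002, 0, 0, 0, 0, 0.045]]]'

```text
t: 55.52
ee_pos: [0.4301, 0.2588, 0.0209]
orientation: [-0.094, -2.177, 2.177]
wrist_force: [-0.0, -0.2, -0.5]
opening: 0.0451
```

Call:
apply_moves --commands '[[[0, -0.01, 0, 0, 0, 0, 0.045], [0, -0.035, 0, 0, 0, 0, 0.045], [0, -0.07, 0, 0, 0, 0, 0.045], [0, -0.105, 0, 0, 0, 0, 0.045], [0, -0.13, 0, 0, 0, 0, 0.045]]]'

```text
t: 55.93
ee_pos: [0.4307, 0.2599, 0.1548]
orientation: [-0.097, -2.181, 2.178]
wrist_force: [0.3, 0.4, -0.5]
opening: 0.045
```

Call:
apply_moves --commands '[[[0, -0.01, 0.02, 0, 0, 0, 0.045], [0, -0.01, 0.05, 0, 0, 0, 0.045], [0, -0.01, 0.09, 0, 0, 0, 0.045], [0, -0.01, 0.125, 0, 0, 0, 0.045], [0, -0.01, 0.15, 0, 0, 0, 0.045]]]'

```text
t: 56.35
ee_pos: [0.4168, 0.1064, 0.1619]
orientation: [-0.098, -2.175, 2.178]
wrist_force: [0.5, -0.2, -0.5]
opening: 0.045
```

```bash
python3 -c "
from h import *
f=optics.grab_frame('wrist');np.savez('w37.npz',**f);cv2.imwrite('pics/w37.png',f['img'][:,:,::-1]);print(tcorn(f,[.4723,.2862],-5))
f=optics.grab_frame('top');cv2.imwrite('pics/t37.png',f['img'][:,:,::-1])
go([0.4293,0.2579,0.0175],-5)
"

```

```text
[[38.9, 73.4], [159.3, 51.8], [171.4, 236.7], [58.7, 232.8]]
t56.45 tcp [0.4171 0.1049 0.1617] open 0.0451 F [-0.5 -0.7  0.5] -> d [ 0.0023  0.1438 -0.1538] |d| 0.211 w [-0.0024 -0.0063 -0.0013]
```

View pics/w37.png

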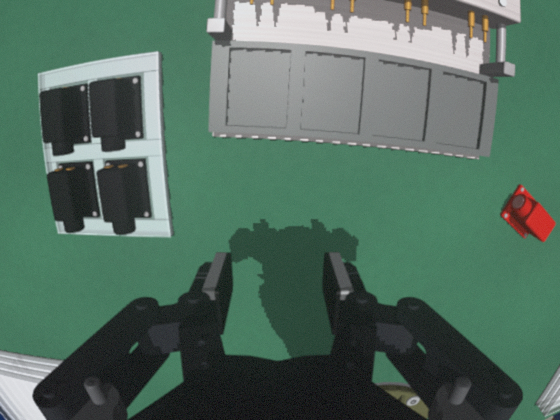

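View pics/t37.png

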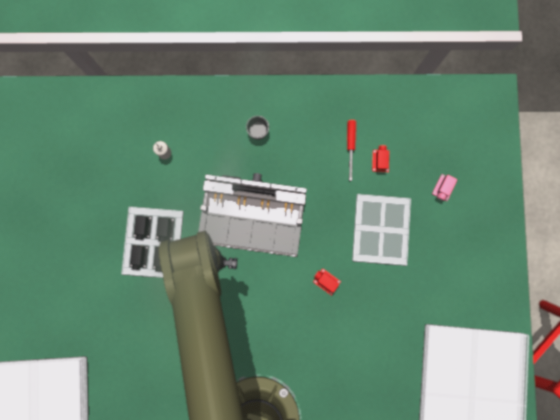

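```bash
python3 -c "
from h import *
f=np.load('w37.npz'); P=cloud(f,True)
a=np.radians(-5); ex=np.array([np.cos(a),np.sin(a)]); ey=np.array([-ex[1],ex[0]]); q=P[...,:2]-np.array([.4723,.2862]); X=q@ex;Y=q@ey;Z=P[...,2]
for sx in (1,-1):
  for sy in (1,-1):
    m=(abs(X-.041*sx-.002)<.018)&(abs(Y-.032*sy)<.011)&(Z>.02)
    A=np.c_[X[m]-.041*sx,Y[m]-.032*sy,np.ones(m.sum())]; c=np.linalg.lstsq(A,Z[m],rcond=None)[0]
    print(sx,sy,m.sum(),'top z %.4f'%np.median(Z[m]),'tilt deg',np.degrees(c[:2]).round(1))
i=f['img'][:,:,::-1]; cv2.imwrite('pics/c37.png',cv2.resize(i[45:245,30:180],None,fx=2.9,fy=2.9,interpolation=cv2.INTER_CUBIC))
"

```

```text
1 1 617 top z 0.0436 tilt deg [-0.1  0.1]
1 -1 843 top z 0.0436 tilt deg [0.2 0.3]
-1 1 560 top z 0.0437 tilt deg [0.2 0.3]
-1 -1 758 top z 0.0436 tilt deg [0.  0.4]
```

View pics/c37.png

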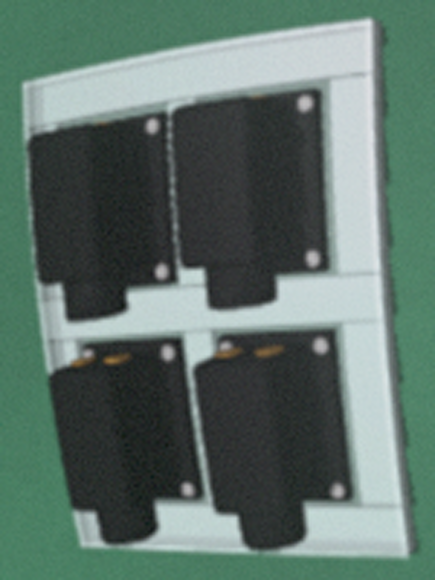

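All four units lie flat, with tops at 43.6 mm and tilt under 0.5°. The carriage is home, the bystanders are where they started, and the arm is clear.

```bash
python3 -c "
from rig import bot
print(bot.sign_off())"
```

```text
the job is handed in; nothing more can be done
None
```

The job is done and handed in at about 56 s of the 208 s allowed.

- **Loading:** All four black units went from the full tray into the four nests, lens toward the robot. I left the red and pink look-alikes alone.
- **Contact test:** I pulled the carriage to its stop. The gripper travelled 40.0 mm, and pulling harder moved it no further. It stayed there from about t = 28.8 s to 32.2 s. I then eased it back and let go, and the picture showed it home.
- **Unloading:** The empty tray had been knocked about 35 mm aside during the run. I spotted this, measured its new position and put all four units there, one to a pocket.
- **Final checks:** The depth image put all four unit tops at 43.6 mm (43 mm expected), with tilt under 0.5°. The nests were empty. The bottle, screwdriver and tub looked to be in their starting places in the last top picture, though I did not measure them.
- **Not confirmed:** The grip force on the units can't be read. I kept it low by commanding the jaws to only about 1 mm under the 30 mm housing width. From how far the fingers gave on the bar and on the units, I estimate roughly 24 N against the 30 N limit. No unit slipped.

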